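# Refit the guide rod of a syringe pump

## Robot

A 7-joint arm with a two-finger parallel gripper is mounted at the origin on a cart in front of the work surface, level with it; the furniture and walls round the work are solid. World frame = base frame: x ahead of the robot, y to its left, z up, the work surface at z = 0. Lengths are in mm, angles in rad, forces in N, time in s.
With the tool pointing down it reaches from about 425 to 825 mm from the base axis. Payload 3.6 kg.
Tool frame: the origin (TCP) lies midway between the tips of the shut fingers; the grasp point (between the pads) lies 19 mm behind it; z points along the fingers, y is the line along which they close (so a half turn about z gives the same grasp; the last joint's range is limited). The gripper opens to 93 mm and grips with 3 to 60 N. Pads are 15 mm wide; open, the fingers measure 128 mm over their backs; the gripper's body (75 mm by 188 mm) begins 65 mm behind the grasp point.
Start: joints at [-0.026, 0.615, -0.013, 1.423, 0.008, 1.103, -0.04], TCP at [649.971, 0.024, 218.64] pointing down, gripper open.
Joint ranges: [-3.12, 3.12], [-0.3, 2.06], [-1.34, 1.32], [0.26, 2.42], [-1.36, 4.5], [0.01, 1.98], [-2.84, 2.84]. Speed limits (rad/s): [2.79, 2.79, 3.14, 3.14, 3.14, 3.14, 3.14].

## Interface

Orientations are given as a unit quaternion [x, y, z, w].
In Python, from workcell import manip gives the robot as it stands.
- The arm moves only by the shell command python3 -m handwheel 'ROWS' [FORCE]. ROWS is JSON, a list of rows, each a list of 7 numbers: the shift along the tool's x, y, z in m, then the turn, a rotation vector about the tool's x, y, z in rad, then the gripper's target within -1 to 1 (fully open at 1, half-way at 0, shut at -1). A call has 1 to 12 rows; each row is the pose to reach, as a shift and turn from the pose commanded when the call began, along the tool's axes at that moment; what a row does not reach only later rows make up. A row lasts 1/12 s, in which the tool goes at most 41.7 mm and 7.16 degrees, less where a joint would pass 70% of its speed; a pose out of reach is approached as far as the arm can. A call with a gripper value outside its range is refused whole. The fingers move at their own pace and stop on an object; FORCE is the grip in N (left out, the last holds). Time passes only in rows, so rows that repeat a pose let the fingers close. It gives the time, the measured TCP pose, the force, the opening and the grip force at its end, in the units of the state.
- manip.read_state(): the state, without advancing time (a new reading comes with each control period).
- manip.read_camera(name): name is "scene" or "side" or "wrist"; returns a dict with "image" (400x640x3 uint8, red, green, blue), "mtx" (3x3 intrinsics, pixels), "origin" and "rotation" of the camera in the world. Camera axes: x right, y up, looking along -z (the intrinsics and any distortion apply to the point x, -y, -z); pixel columns grow to the right and rows downward; lengths in mm; the calibration is good to about 2 mm. The wrist camera is an equidistant fisheye: a pixel r from the principal point sees the ray r / f radians off the axis. A picture is of the moment at which its call begins. There is no depth.
- manip.finish_job(): hands the job in; it is judged then, once.
Trained networks look in the newest picture that a camera, given by its name, has taken for a name from the list of things; names that differ only in an ending like _2 or _b are one class to them, and where a whole thing is asked for, a point or a joint stands for the part that bears it (a point fixed in the world has none). Each returns a list of dicts, best first, with "conf" (0 to 1); they miss things now and then, are a little off and sometimes report something else, mostly with a low value. They report only what shows in the picture. A call takes as long as a camera call.
- manip.spot_in(camera, query): "box" ([left, top, right, bottom] in pixels, round what is visible of it).
- manip.silhouettes(camera, query): "mask" (400x640 bool, what is visible of it) and "box" ([left, top, right, bottom] in pixels, round what is visible of it).
- manip.spot_point(camera, query): "position" ([row, column] in pixels: a listed point, or the origin of a listed thing).
The state is a dict: "time_s": time; "q": joint angles; "qd": joint speeds; "joint_torque": joint torques, N m; "tcp_pos": TCP position; "tool_rot": TCP orientation; "ft_force": force on the tool from outside, world axes, zero at the start; "wrist_torque": the same for the moment, N m; "gripper_width": opening from 0.0 (shut) to 1.0 (fully open); "grip_force": force on a finger pad.
Only numpy, scipy, OpenCV 4.12 (cv2) and the standard library are available. Lean on these libraries where they do the work, as an engineer would, in place of code of your own. Each camera call takes 0.05 s, during which the arm holds its last target. There are 200 camera calls.

## Task

Put the loose guide rod back into the syringe pump: slide it, plain end first (groove end last), through the end bracket, on through the bush of the pusher block and fully home in the blind bore of the motor end, then push the keeper plate all the way down into the rod's groove to lock it. With its rod out the pusher has turned a little on the lead screw, up or down, so feel for its bush with the tilted rod and bring it back into line; never force the rod, and leave the other things where they are.

Things in the scene. Friction and masses are not known exactly. Their poses are not given: they have to be found in the camera images.
- pump: White syringe pump, fixed; sizes in mm. 120 wide (its x), 200 long (its y), deck 43 high; origin at the centre of its underside, z up. The rod's line is at x = -22, z = 70, along y; the rod goes in from the +y end towards -y through end bracket, pusher block and motor-end bore, all holes 13.3 in diameter, sharp-edged. Nothing stands beside the line at y > 107. Lead screw parallel at x = +20.
- bracket_hole (a point): Centre of the end bracket's rod hole at its outer face, where the rod enters, at the pump's y = 100 mm; axes as the pump's. The aluminium bracket is 7 mm thick (y = 93 to 100), its top edge 14 mm above the rod's line. With the rod in this hole alone it can be tilted about 0.16 rad either way.
- bore_end (a point): Centre of the bottom of the blind bore in the motor end, where the rod's tip stops when fully home, at the pump's y = -32 mm; axes as the pump's. The bore is 20 mm deep (mouth at y = -12).
- nut (a joint): Where the grey pusher block (22 mm thick) stands on the lead screw: the face that the rod meets is at the pump's y = 31 mm + this value (m). The screw holds it along y. But it turns stiffly on the screw: its bush, 42 mm from the screw, stands anywhere from 6.7 mm below to 6.7 mm above the rod's line at the start (not measured); about 7 N at the bush moves it up or down.
- rod: Loose steel guide rod, 12 mm in diameter, 178 long, 0.1 kg, lying on the table; origin at its middle, on its axis; x points along it to the nose, a plain square end, edge just broken (0.6). A groove 8 in diameter, 7 wide is centred at x = -46. Grip the knurled tail (last 28 mm); 46 mm stands out when home. Sliding through the pusher takes up to about 10 N; over 45 N on the pump is forcing it.
- rod_tip (a point): Nose end of the rod, on its axis, at x = +89 in the rod's frame.
- rod_tail (a point): Tail end of the rod, on its axis, at x = -89 in the rod's frame.
- keeper (a joint): Keeper plate, a 3 mm steel fork, legs down, sliding in guides on the outer face of the end bracket (centred at the pump's y = 103 mm): 0 is up (start), 0.014 m is fully down, its legs either side of the rod's groove. Takes about 3 N to push, stays where left, and goes down only when the rod is home to within 2 mm.
- keeper_tab (a point): Middle of the flat top of the keeper's ribbed thumb tab, 26 (pump's x) by 20 (pump's y), where it is pressed straight down; at start 33 above the rod's line.
- syringe: Large plastic syringe lying on the table, a bystander.
- hex_key: L-shaped hex key lying on the table, a bystander.
- screwdriver: Screwdriver lying on the table, a bystander.
- pump_head: Spare black and white pump head on the table, a bystander.
- carton: Small brown cardboard carton, 45 high, a bystander.
- small_bottle: Small glass reagent bottle with a screw cap, 98 high, a bystander.

How it is judged:
By the outcome, as a careful person would: the job done as asked, in the order asked, and still so for the second after the job is handed in, with the robot touching nothing.
It also fails if it takes over 72 s, if anything falls off the work surface, if the arm or the gripper's body presses on something with over 40 N, if the wrist force passes 120 N, or if a joint passes its speed limit or range.

## Working session

There is one attempt and no reset: what is moved stays moved. The work goes in short steps, Python scripts to look and compute and a shell command to move; the robot and the scene stay as the last step left them, time stands still between calls to the robot, and variables do not carry over. Pictures are saved under pics/ and viewed, at most 10 in all, crops included, and the job is handed in when it is done.

```bash
mkdir -p pics; cat > h.py <<'E'
import numpy as np, cv2
from scipy.spatial.transform import Rotation as R
from workcell import manip
def ray(c,rc):
    r,col=rc; K=np.array(c['mtx']); 
    x=(col-K[0,2])/K[0,0]; y=(r-K[1,2])/K[1,1]
    if c.get('fish'):
        t=np.hypot(x,y); s=np.sin(t)/t if t>1e-9 else 1; v=np.array([x*s,y*s,np.cos(t)])
    else: v=np.array([x,y,1.])
    v=np.array([v[0],-v[1],-v[2]]); d=Rm(c)@(v/np.linalg.norm(v)); return np.array(c['origin'],float),d
def Rm(c):
    r=np.array(c['rotation'],float)
    return R.from_quat(r).as_matrix() if r.size==4 else r.reshape(3,3)
def cam(n):
    c=manip.read_camera(n); c['fish']=(n=='wrist'); return c
def onz(c,rc,z):
    o,d=ray(c,rc); return o+d*(z-o[2])/d[2]
def tri(rs):
    A=np.zeros((3,3));b=np.zeros(3)
    for o,d in rs:
        P=np.eye(3)-np.outer(d,d);A+=P;b+=P@o
    p=np.linalg.solve(A,b); return p,[round(float(np.linalg.norm((np.eye(3)-np.outer(d,d))@(p-o))),1) for o,d in rs]
def proj(c,p):
    v=Rm(c).T@(np.array(p,float)-np.array(c['origin'])); v=np.array([v[0],-v[1],-v[2]]);K=np.array(c['mtx'])
    if c['fish']:
        r=np.hypot(v[0],v[1]);t=np.arctan2(r,v[2]);x,y=(v[:2]/r*t) if r>1e-9 else (0,0)
    else: x,y=v[:2]/v[2]
    return np.array([K[1,1]*y+K[1,2],K[0,0]*x+K[0,2]])
def save(c,n): cv2.imwrite('pics/'+n,c['image'][:,:,::-1])
E
python3 - <<'E'
from h import *
np.set_printoptions(precision=1,suppress=True)
C={n:cam(n) for n in('scene','side','wrist')}
for n,c in C.items():
    save(c,n+'0.png'); print(n,[k for k in c],c['origin'],c['mtx'],np.round(c['rotation'],3).tolist())
    for q in ['bracket_hole','bore_end','keeper_tab','rod_tip','rod_tail','rod','pump']:
        print(q,[(np.round(d['position'],1).tolist(),round(d['conf'],2)) for d in manip.spot_point(n,q)[:2]])
a=cv2.imread('pics/scene0.png');b=cv2.imread('pics/side0.png')
cv2.imwrite('pics/ab.png',np.vstack([a,b])[:, :] if 0 else cv2.resize(np.vstack([a,b]),(480,600)))
E
```

```text
scene ['image', 'mtx', 'origin', 'rotation', 'fish'] [-247.   600.3  721.9] [[447.    0.  317.5]
 [  0.  447.  201.3]
 [  0.    0.    1. ]] [-0.206, 0.428, 0.792, -0.384]
bracket_hole [([208.5, 316.0], 0.82), ([198.8, 319.1], 0.33)]
bore_end [([194.8, 356.4], 0.71), ([199.0, 318.6], 0.51)]
keeper_tab [([200.8, 318.9], 0.46), ([317.1, 216.3], 0.29)]
rod_tip [([271.5, 291.6], 0.84)]
rod_tail [([235.5, 258.2], 0.71)]
rod [([252.6, 275.6], 0.85)]
pump [([213.0, 341.9], 0.74)]
side ['image', 'mtx', 'origin', 'rotation', 'fish'] [ 188.3 -792.1  535.1] [[398.9   0.  322.2]
 [  0.  398.9 202.8]
 [  0.    0.    1. ]] [0.515, -0.093, -0.139, 0.841]
bracket_hole [([211.6, 330.0], 0.78)]
bore_end [([242.7, 347.6], 0.62)]
keeper_tab [([335.0, 386.1], 0.54), ([203.8, 335.4], 0.44)]
rod_tip [([213.0, 279.8], 0.63)]
rod_tail []
rod [([212.9, 331.8], 0.72), ([212.6, 309.7], 0.5)]
pump [([260.6, 353.4], 0.92)]
wrist ['image', 'mtx', 'origin', 'rotation', 'fish'] [649.4  79.  383.2] [[309.7   0.  317.2]
 [  0.  309.7 194.6]
 [  0.    0.    1. ]] [-0.143, 0.001, 0.0, 0.99]
bracket_hole [([175.9, 180.9], 0.96), ([57.7, 260.5], 0.42)]
bore_end [([279.5, 193.6], 0.91), ([177.6, 183.2], 0.39)]
keeper_tab [([186.2, 173.2], 0.96)]
rod_tip [([54.2, 134.0], 0.79), ([173.3, 182.5], 0.47)]
rod_tail []
rod [([55.4, 190.3], 0.77)]
pump [([234.4, 219.3], 0.86)]
```

View pics/wrist0.png

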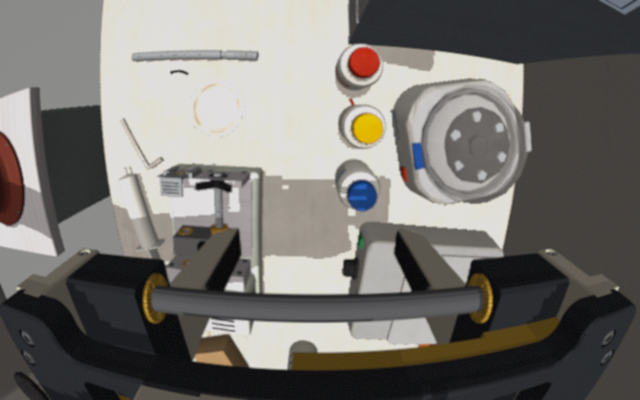

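View pics/scene0.png

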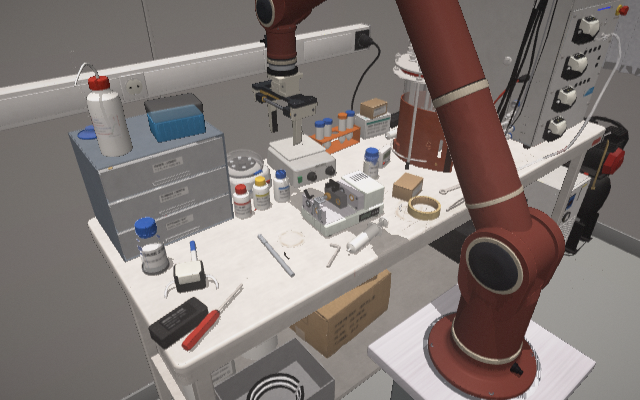

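```bash
python3 - <<'E'
from h import *
np.set_printoptions(precision=1,suppress=True)
C={n:cam(n) for n in('scene','side','wrist')}
P={'bracket_hole':dict(scene=(208.5,316),side=(211.6,330),wrist=(175.9,180.9)),
'bore_end':dict(scene=(194.8,356.4),side=(242.7,347.6),wrist=(279.5,193.6)),
'tab':dict(scene=(200.8,318.9),side=(203.8,335.4),wrist=(186.2,173.2)),
'tip':dict(scene=(271.5,291.6),side=(213,279.8),wrist=(54.2,134)),
'rod':dict(scene=(252.6,275.6),side=(212.7,309.7),wrist=(55.4,190.3))}
for k,v in P.items(): print(k,*tri([ray(C[n],p) for n,p in v.items()]))
for k in('tip','rod'):
    for n,p in P[k].items(): print(k,n,onz(C[n],p,6))
print(onz(C['scene'],(235.5,258.2),6))
E
```

```text
bracket_hole [498.7  11.3  75.2] [2.1, 3.6, 3.3]
bore_end [ 491.1 -122.9   68.8] [2.2, 4.6, 4.3]
tab [502.3   3.2  97.7] [3.0, 3.4, 1.0]
tip [404.2 162.1  10.3] [1.7, 0.9, 1.9]
rod [488.1 149.7   4.8] [2.0, 2.2, 1.3]
tip scene [408.6 157.6   6. ]
tip side [405.2 168.2   6. ]
tip wrist [402.  164.9   6. ]
rod scene [489.4 148.7   6. ]
rod side [485.  144.5   6. ]
rod wrist [489.2 150.6   6. ]
[575.1 145.8   6. ]
```

The wrist view shows the rod at the top left (row 55, columns 133–258), with its nose at the left and the groove and tail at the right. The bracket and keeper are near (175, 182). The scene view agrees: the tail lies farther from the robot at (235, 258). Next I refine the rod's line and the pump's yaw, then work out the approach.

```bash
cat >> h.py <<'E'
def st():
    s=manip.read_state(); print('t',round(s['time_s'],2),'tcp',np.round(s['tcp_pos'],1),'rot',np.round(R.from_quat(s['tool_rot']).as_matrix(),3).tolist(),'F',np.round(s['ft_force'],1),'T',np.round(s['wrist_torque'],2),'w',round(s['gripper_width'],3),'g',round(s['grip_force'],1),'q',np.round(s['q'],2)); return s
def rodline(n,c,z=6):
    m=manip.silhouettes(n,'rod')
    m=m[0]; rc=np.argwhere(m['mask']); X=np.array([onz(c,p,z)[:2] for p in rc]); vx,vy,x0,y0=cv2.fitLine(X.astype(np.float32),cv2.DIST_HUBER,0,.01,.01).ravel()
    t=(X-[x0,y0])@[vx,vy]; a,b=t.min(),t.max(); return m['conf'],(x0+a*vx,y0+a*vy),(x0+b*vx,y0+b*vy),np.degrees(np.arctan2(vy,vx))
def go(p,Rt):
    "shift in tool axes (m) and rotvec to reach world TCP p with rotation Rt"
    s=manip.read_state(); R0=R.from_quat(s['tool_rot']); d=R0.inv().apply(np.array(p)-s['tcp_pos'])/1000; return np.round(d,4),np.round((R0.inv()*Rt).as_rotvec(),4)
E
python3 - <<'E'
from h import *
np.set_printoptions(precision=3,suppress=True)
s=st()
for n in('scene','side','wrist'):
    c=cam(n); print(n,rodline(n,c))
print(proj(c,s['tcp_pos']))
E
```

```text
t 1.35 tcp [650.   -0.  218.6] rot [[-0.0, 1.0, -0.0], [1.0, 0.0, 0.0], [0.0, -0.0, -1.0]] F [0.4 0.2 0.2] T [0.01 0.03 0.03] w 1.002 g 0.0 q [-0.03  0.61 -0.01  1.42  0.01  1.1  -0.04]
scene (0.67, (np.float64(604.5851624940136), np.float64(-290.1865722603551)), (np.float64(763.0389682974668), np.float64(-443.631372207269)), np.float32(-44.079926))
side (0.67, (np.float64(409.730234726548), np.float64(162.33911134417792)), (np.float64(523.6503402276561), np.float64(153.05172494546332)), np.float32(-4.6607556))
wrist (0.82, (np.float64(396.7581234002713), np.float64(161.649070489661)), (np.float64(577.3165812976542), np.float64(142.1996910796862)), np.float32(-6.1480756))
[243.33  317.536]
```

```bash
python3 - <<'E'
from h import *
np.set_printoptions(precision=1,suppress=True)
w=cam('wrist');s=cam('scene')
print('drawer near edge, floor',[onz(w,p,0) for p in((38,352),(42,345))])
print('drawer corner scene',onz(s,(207,238),0),'top',[onz(s,(122,225),z) for z in(150,200,250)])
print('redcap',onz(w,(65,362),95))
s0=manip.read_state();R0=R.from_quat(s0['tool_rot'])
T=R.from_rotvec([0,0,np.radians(-96.15)])*R0
print(go([563,144,95],T))
E
```

```text
drawer near edge, floor [array([692.3, 164.9,   0. ]), array([683.7, 159.4,   0. ])]
drawer corner scene [732.3 116.4   0. ] top [array([979.,   6., 150.]), array([871.8,  57.9, 200. ]), array([764.6, 109.9, 250. ])]
redcap [691.  117.8  95. ]
(array([ 0.1, -0.1,  0.1]), array([-0. ,  0. ,  1.7]))
```

```bash
python3 -m handwheel '[[0.144,-0.087,0.0,0,0,0.8,1],[0.144,-0.087,0.0,0,0,1.678,1],[0.144,-0.087,0.0,0,0,1.678,1],[0.144,-0.087,0.05,0,0,1.678,1],[0.144,-0.087,0.05,0,0,1.678,1],[0.144,-0.087,0.08,0,0,1.678,1],[0.144,-0.087,0.1236,0,0,1.678,1],[0.144,-0.087,0.1236,0,0,1.678,1],[0.144,-0.087,0.1236,0,0,1.678,1],[0.144,-0.087,0.1236,0,0,1.678,1],[0.144,-0.087,0.1236,0,0,1.678,1],[0.144,-0.087,0.1236,0,0,1.678,1]]' 30; python3 -m handwheel '[[0,0,0,0,0,0.21,1],[0,0,0,0,0,0.21,1],[0,0,0,0,0,0.21,1]]'
python3 - <<'E'
from h import *
np.set_printoptions(precision=2,suppress=True)
s=st(); c=cam('wrist'); save(c,'w1.png'); print(rodline('wrist',c))
for q in('rod_tip','rod_tail','rod'): print(q,[(np.round(d['position'],1),onz(c,d['position'],6),d['conf']) for d in manip.spot_point('wrist',q)[:2]])
T=R.from_rotvec([0,0,np.radians(-96.15)])*R.from_matrix([[0,1,0],[1,0,0],[0,0,-1]])
print(go([563,144,95],T))
E
```

```text
time_s: 2.75
tcp_pos: [563.1, 144.3, 95.0]
tool_rot: [0.999, 0.033, 0.0, -0.0]
ft_force: [0.5, 0.1, -0.2]
gripper_width: 0.999
grip_force: 0.0
time_s: 3.0
tcp_pos: [563.0, 144.5, 95.0]
tool_rot: [0.998, -0.07, 0.0, 0.0]
ft_force: [0.3, -0.4, 0.3]
gripper_width: 1.0
grip_force: 0.0
t 3.0 tcp [563.  144.5  95. ] rot [[0.99, -0.139, 0.0], [-0.139, -0.99, -0.0], [0.0, 0.0, -1.0]] F [ 0.3 -0.4  0.3] T [0.07 0.1  0.04] w 1.0 g 0.0 q [-0.55  0.69  0.43  1.77 -0.39  0.76 -1.63]
(0.95, (np.float64(395.5987266868495), np.float64(161.88559681671222)), (np.float64(577.5541138917779), np.float64(142.33727643659293)), np.float32(-6.1320333))
rod_tip [(array([340.2, 321.9]), array([401.8 , 161.73,   6.  ]), 0.69)]
rod_tail [(array([182.8, 316.5]), array([576.93, 142.93,   6.  ]), 0.63)]
rod [(array([276. , 319.9]), array([485.99, 152.49,   6.  ]), 0.71)]
(array([-0.,  0.,  0.]), array([-0.  ,  0.  , -0.03]))
```

View pics/w1.png

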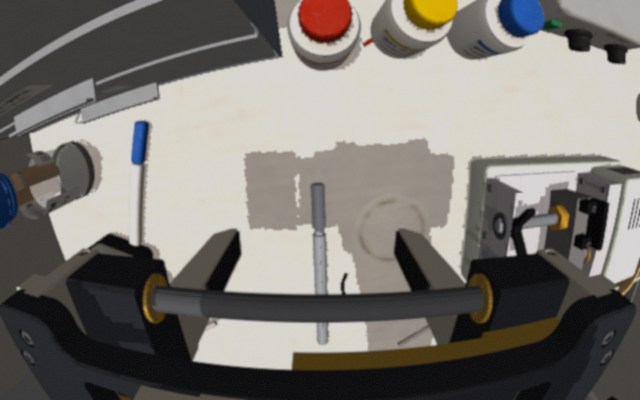

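The rod runs straight down the image between the fingers, at columns 317–322, with the tail at (183, 317). Now I descend and grasp it.

```bash
python3 -m handwheel '[[0.0005,0,0.04,0,0,-0.03,0.2],[0.0005,0,0.075,0,0,-0.03,0],[0.0005,0,0.088,0,0,-0.03,-0.3],[0.0005,0,0.0935,0,0,-0.03,-0.4],[0.0005,0,0.0935,0,0,-0.03,-0.4]]'; python3 -m handwheel '[[0,0,0,0,0,0,-1],[0,0,0,0,0,0,-1],[0,0,0,0,0,0,-1],[0,0,0,0,0,0,-1],[0,0,0,0,0,0,-1],[0,0,0,0,0,0,-1]]' 55
```

```text
time_s: 3.67
tcp_pos: [563.0, 143.8, 1.4]
tool_rot: [0.999, -0.054, -0.001, -0.0]
ft_force: [0.3, -0.5, -0.4]
gripper_width: 0.692
grip_force: 0.0
time_s: 4.17
tcp_pos: [563.5, 144.0, 1.7]
tool_rot: [0.999, -0.054, 0.0, -0.0]
ft_force: [-0.5, -0.3, -0.3]
gripper_width: 0.26
grip_force: 0.0
```

```bash
python3 -m handwheel '[[0,0,0,0,0,0,-1],[0,0,0,0,0,0,-1],[0,0,0,0,0,0,-1],[0,0,0,0,0,0,-1],[0,0,-0.01,0,0,0,-1],[0,0,-0.04,0,0,0,-1],[0,0,-0.08,0,0,0,-1],[0,0,-0.1,0,0,0,-1],[-0.02,-0.03,-0.1,0,0,-0.12,-1],[-0.04,-0.06,-0.1,0,0,-0.24,-1],[-0.058,-0.07,-0.1,0,0,-0.36,-1]]'; python3 -m handwheel '[[0,0,0,0,0,-0.12,-1],[0,0,0,0,0,-0.24,-1],[0,0,0,0,0,-0.36,-1],[0,0,0,0,0,-0.48,-1],[0,0,0,0,0,-0.6,-1],[0,0,0,0,0,-0.72,-1],[0,0,0,0,0,-0.84,-1],[0,0,0,0,0,-0.96,-1],[0,0,0,0,0,-1.08,-1],[0,0,0,0,0,-1.2,-1],[0,0,0,0,0,-1.26,-1],[0,0,0,0,0,-1.26,-1]]'
python3 - <<'E'
from h import *
np.set_printoptions(precision=2,suppress=True)
s=st()
for n in('wrist','scene','side'):
    c=cam(n); save(c,n+'2.png')
    for q in('bracket_hole','keeper_tab','bore_end','rod_tip','rod_tail','rod'): print(n,q,[(np.round(d['position'],1),round(d['conf'],2)) for d in manip.spot_point(n,q)[:2]])
E
```

```text
time_s: 5.08
tcp_pos: [512.6, 225.8, 102.6]
tool_rot: [0.991, 0.131, 0.001, -0.002]
ft_force: [-1.4, 1.1, -1.9]
gripper_width: 0.11
grip_force: 55.0
time_s: 6.08
tcp_pos: [513.5, 219.3, 102.0]
tool_rot: [0.728, 0.686, 0.0, 0.0]
ft_force: [-0.1, 0.2, -0.0]
gripper_width: 0.116
grip_force: 55.0
t 6.08 tcp [513.5 219.3 102. ] rot [[0.06, 0.998, 0.0], [0.998, -0.06, -0.0], [-0.0, 0.0, -1.0]] F [-0.1  0.2 -0. ] T [0.06 0.01 0.02] w 0.116 g 55.0 q [-0.42  0.62 -0.03  1.82  0.03  0.7  -0.53]
wrist bracket_hole []
wrist keeper_tab []
wrist bore_end [(array([ 37.9, 312.3]), 0.39)]
wrist rod_tip []
wrist rod_tail [(array([227.9, 317. ]), 0.77)]
wrist rod [(array([340.7, 318.1]), 0.95)]
scene bracket_hole [(array([209.9, 318.7]), 0.96), (array([175.4, 370.4]), 0.57)]
scene keeper_tab [(array([201.4, 321.4]), 0.57)]
scene bore_end [(array([195.2, 356.6]), 0.91)]
scene rod_tip [(array([200.5, 300.4]), 0.84), (array([226.7, 239.3]), 0.23)]
scene rod_tail [(array([228.5, 240. ]), 0.5)]
scene rod [(array([215.4, 271.8]), 0.75)]
side bracket_hole [(array([212.1, 328.2]), 0.71)]
side keeper_tab [(array([204.2, 335.1]), 0.4)]
side bore_end [(array([243.7, 351.1]), 0.67)]
side rod_tip [(array([192.4, 327.2]), 0.67), (array([185.2, 263.1]), 0.34)]
side rod_tail [(array([166.2, 310.5]), 0.71)]
side rod [(array([180.1, 318.3]), 0.42)]
```

View pics/wrist2.png

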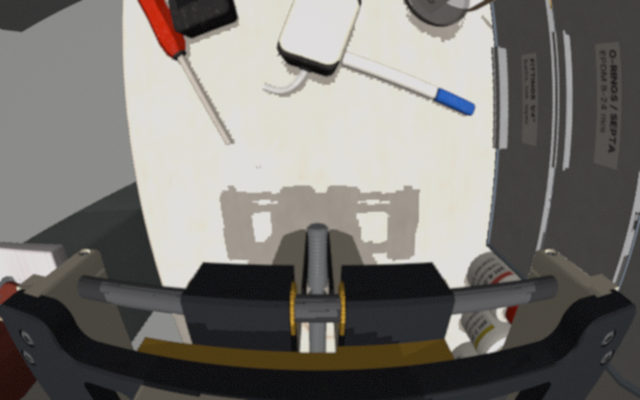

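The rod is held straight at columns 317–318, tail at (228, 317), but the wrist camera faces away from the pump. The saved w1 picture saw the bracket's outer face near (226, 500), so I look at magnified crops of that picture and the first wrist picture.

```bash
python3 - <<'E'
import cv2,numpy as np
a=cv2.imread('pics/w1.png')[150:290,460:640]; b=cv2.imread('pics/wrist0.png')[150:290,140:320]
cv2.imwrite('pics/cr.png',cv2.resize(np.vstack([a,b]),None,fx=2.14*1.0,fy=2.14,interpolation=cv2.INTER_CUBIC) if 0 else np.hstack([cv2.resize(x,None,fx=2.2,fy=2.2,interpolation=cv2.INTER_CUBIC) for x in(a,b)]))
E
```

```text
(no output)
```

View pics/cr.png

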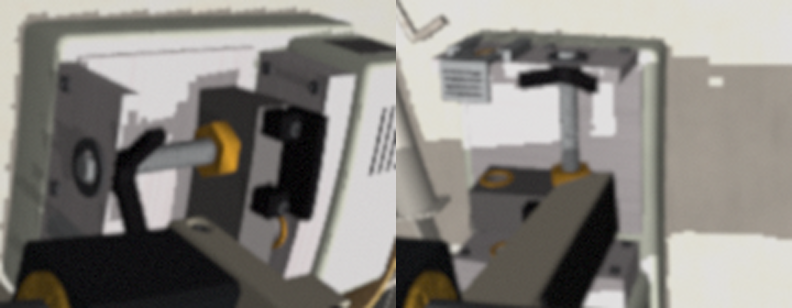

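```bash
python3 -m handwheel '[[0,0,-0.04,0,0,0,-1],[-0.03,-0.03,-0.058,0,0,0,-1],[-0.06,-0.05,-0.058,0,0,-0.12,-1],[-0.072,-0.054,-0.058,0,0,-0.24,-1],[-0.072,-0.054,-0.058,0,0,-0.36,-1],[-0.072,-0.054,-0.058,0,0,-0.48,-1],[-0.072,-0.054,-0.058,0,0,-0.6,-1],[-0.072,-0.054,-0.058,0,0,-0.72,-1],[-0.072,-0.054,-0.058,0,0,-0.84,-1],[-0.072,-0.054,-0.058,0,0,-0.96,-1],[-0.072,-0.054,-0.058,0,0,-1.08,-1]]'; python3 -m handwheel '[[0,0,0,0,0,-0.12,-1],[0,0,0,0,0,-0.24,-1],[0,0,0,0,0,-0.36,-1],[-0.01,0,0,0,0,-0.48,-1],[-0.03,0,0,0,0,-0.6,-1],[-0.05,-0.005,0,0,0,-0.72,-1],[-0.07,-0.01,0,0,0,-0.84,-1],[-0.09,-0.013,0,0,0,-0.96,-1],[-0.12,-0.013,0,0,0,-1.08,-1],[-0.12,-0.013,0.01,0,0,-1.2,-1],[-0.12,-0.013,0.02,0,0,-1.32,-1],[-0.12,-0.013,0.02,0,0,-1.44,-1]]'
python3 - <<'E'
from h import *
np.set_printoptions(precision=2,suppress=True)
s=st()
import pickle
for k in(0,):
  c=cam('wrist'); save(c,'wrist3.png'); pickle.dump(c,open('c3.pkl','wb')); print(c['origin'])
  for q,z in(('bracket_hole',70),('keeper_tab',103),('bore_end',70),('nut',70),('keeper',90)): print(q,[(np.round(d['position'],1),round(d['conf'],2),onz(c,d['position'],z)) for d in manip.spot_point('wrist',q)[:2]])
E
```

```text
time_s: 8.05
tcp_pos: [455.1, 151.0, 159.6]
tool_rot: [0.269, 0.963, -0.0, -0.0]
ft_force: [0.0, -0.3, -0.7]
gripper_width: 0.113
grip_force: 55.0
time_s: 9.05
tcp_pos: [548.5, 72.9, 136.5]
tool_rot: [-0.431, 0.903, -0.001, -0.004]
ft_force: [0.4, 0.2, -1.0]
gripper_width: 0.112
grip_force: 55.0
t 9.05 tcp [548.5  72.9 136.5] rot [[-0.629, -0.777, -0.007], [-0.777, 0.629, -0.005], [0.008, 0.003, -1.0]] F [ 0.4  0.2 -1. ] T [0.15 0.04 0.08] w 0.112 g 55.0 q [ 0.27  0.66 -0.71  1.79  0.53  0.91  1.78]
[499.63  12.04 302.73]
bracket_hole [(array([105.9, 315.3]), 0.62, array([499.37,  10.36,  70.  ]))]
keeper_tab [(array([ 95.8, 308.5]), 0.59, array([498.65,   2.81, 103.  ]))]
bore_end []Traceback (most recent call last):
  File "<stdin>", line 7, in <module>
ValueError: it knows: bore_end, bracket_hole, carton, hex_key, keeper_tab, pump, pump_head, rod, rod_tail, rod_tip, screwdriver, small_bottle, syringe
```

View pics/wrist3.png

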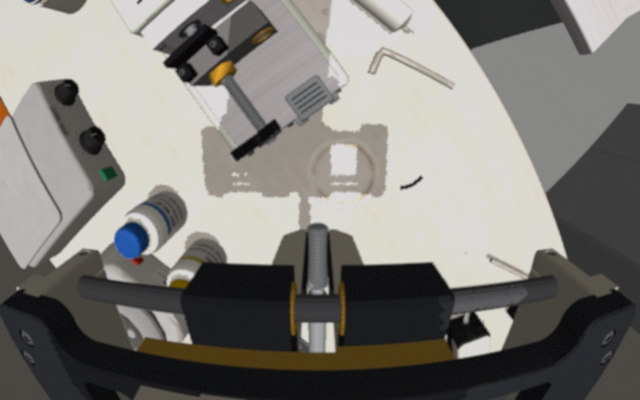

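```bash
python3 -m handwheel '[[0.03,0.01,-0.01,0,0,0,-1],[0.06,0.02,-0.01,0,0,0,-1],[0.06,0.02,-0.01,0,0,0,-1],[0.06,0.02,-0.01,0,0,0,-1],[0.06,0.02,-0.01,0,0,0,-1]]'
python3 - <<'E'
from h import *
np.set_printoptions(precision=2,suppress=True)
s=st()
import pickle
c=cam('wrist'); pickle.dump(c,open('c4.pkl','wb')); print(c['origin'])
for q,z in(('bracket_hole',70),('keeper_tab',103),('bore_end',70),('pump',0)): print(q,[(np.round(d['position'],1),round(d['conf'],2),onz(c,d['position'],z)) for d in manip.spot_point('wrist',q)[:2]])
im=c['image'][20:220,190:450,::-1]
cv2.imwrite('pics/w4.png',cv2.resize(im,(780,600),interpolation=cv2.INTER_CUBIC))
E
```

```text
time_s: 9.67
tcp_pos: [498.4, 43.9, 150.4]
tool_rot: [-0.43, 0.903, -0.0, 0.001]
ft_force: [0.7, -0.4, -1.6]
gripper_width: 0.112
grip_force: 55.0
t 9.67 tcp [498.4  43.9 150.4] rot [[-0.631, -0.776, 0.003], [-0.776, 0.631, 0.0], [-0.002, -0.002, -1.0]] F [ 0.7 -0.4 -1.6] T [ 0.07 -0.02 -0.02] w 0.112 g 55.0 q [ 0.36  0.57 -0.74  1.92  0.51  0.84  1.81]
[447.71 -17.74 315.85]
bracket_hole [(array([172.1, 288.4]), 0.92, array([500.58,   9.35,  70.  ]))]
keeper_tab [(array([173.3, 282.1]), 0.73, array([497.51,   3.54, 103.  ]))]
bore_end [(array([ 44.8, 198.7]), 0.73, array([ 489.06, -121.23,   70.  ]))]
pump [(array([ 93.5, 221.2]), 0.68, array([516.02, -92.23,   0.  ]))]
```

View pics/w4.png

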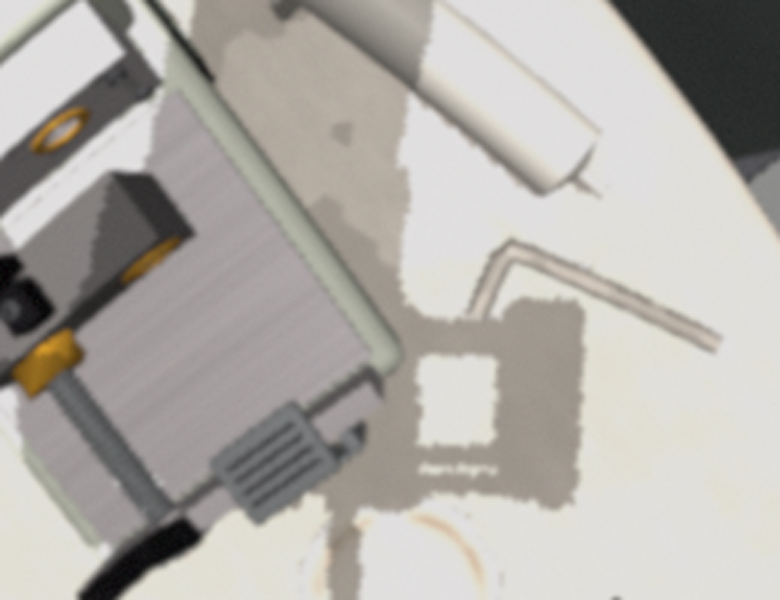

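The magnified view shows these features:
- **Ribbed tab:** centre at pixel (174, 282).
- **Motor-end bore ring:** (63, 210).
- **Pusher bush's lower rim:** (106, 242).
- **Bracket:** running along the tab.

I'll fit the rod's line through the bore ring and the tab.

```bash
python3 - <<'E'
from h import *
import pickle
np.set_printoptions(precision=2,suppress=True)
c=pickle.load(open('c4.pkl','rb')); s=manip.read_state()
f=lambda x,y:(20+y/3,190+x/3)
im=c['image']; hsv=cv2.cvtColor(im,cv2.COLOR_RGB2HSV)
m=((hsv[...,0]>8)&(hsv[...,0]<28)&(hsv[...,1]>110)&(hsv[...,2]>70)).astype(np.uint8)
for r0,r1,c0,c1,n in((48,80,195,225,'bore'),(92,118,225,258,'bush')):
    p=np.argwhere(m[r0:r1,c0:c1])+[r0,c0]; print(n,len(p),p.min(0),p.max(0),p.mean(0))
bm=onz(c,f(60,130),70)
tab=[onz(c,f(*p),103) for p in((212,466),(290,402),(342,458),(262,522))]
t=np.mean(tab,0); print('tab sides',[np.linalg.norm(tab[i]-tab[i-1]) for i in range(4)],'dirs',[np.degrees(np.arctan2(*(tab[a]-tab[b])[[0,1]])) for a,b in((2,1),(3,0))])
print('boremouth',bm,'tab',t,'len',np.linalg.norm((t-bm)[:2]))
d=(t-bm)[:2];d/=np.linalg.norm(d);print('dir',d,'yaw',np.arctan2(-d[0],d[1]))
print('hole from bore',bm[:2]+d*112,'from tab',t[:2]-d*3)
# deck/base edge line z~?
e=[onz(c,f(*p),43) for p in((205,75),(400,345))];dd=(e[1]-e[0])[:2];print('edge z43',e,dd/np.linalg.norm(dd))
# bush lower rim, ends
for p in((125,280),(188,238),(156,262)): print('bush',[onz(c,f(*p),z) for z in(63,70,77)])
# rod calibration
Rt=R.from_quat(s['tool_rot']); p=np.array(s['tcp_pos'])
for dx in(13,0,-20): print('rod proj',proj(c,p+Rt.apply([dx,0,-4.4])))
for q in('rod','rod_tail'):print(q,[np.round(x['position'],1) for x in manip.spot_point('wrist',q)[:1]])
mm=manip.silhouettes('wrist','rod')[0]['mask']
for r in(228,235,242,250): 
    k=np.flatnonzero(mm[r]); print(r,k.min() if len(k) else None,k.max() if len(k) else None)
E
```

```text
bore 108 [ 56 200] [ 70 219] [ 63.06 209.63]
bush 95 [ 99 231] [113 249] [105.98 239.57]
tab sides [np.float64(18.073378192225004), np.float64(24.362793790950995), np.float64(17.95772864087699), np.float64(24.98454100120763)] dirs [np.float64(-2.715874838917298), np.float64(-0.72356961308188)]
boremouth [ 491.88 -101.69   70.  ] tab [497.97   3.96 103.  ] len 105.81888122783005
dir [0.06 1.  ] yaw -0.05753442776537851
hole from bore [498.32  10.13] from tab [497.8    0.96]
edge z43 [array([453.48, -93.06,  43.  ]), array([460.85,   6.14,  43.  ])] [0.07 1.  ]
bush [array([506.47, -58.54,  63.  ]), array([504.84, -57.41,  70.  ]), array([503.22, -56.28,  77.  ])]
bush [array([485.49, -55.48,  63.  ]), array([484.45, -54.43,  70.  ]), array([483.4 , -53.39,  77.  ])]
bush [array([496.55, -56.4 ,  63.  ]), array([495.2 , -55.33,  70.  ]), array([493.84, -54.26,  77.  ])]
rod proj [225.76 317.66]
rod proj [246.41 317.68]
rod proj [275.71 317.69]
rod [array([343.7, 319.7])]
rod_tail [array([226.6, 319.5])]
228 307 327
235 308 326
242 308 326
250 308 326
```

```bash
python3 -m handwheel '[[-0.01,0.01,-0.01,0,0,0.12,-1],[-0.02,0.03,-0.01,0,0,0.24,-1],[-0.03,0.05,-0.01,0,0,0.36,-1],[-0.04,0.07,-0.01,0,0,0.48,-1],[-0.05,0.09,-0.01,0,0,0.6,-1],[-0.055,0.1,-0.01,0,0,0.72,-1],[-0.055,0.1,-0.01,0,0,0.84,-1],[-0.055,0.1,-0.01,0,0,0.96,-1],[-0.055,0.1,-0.01,0,0,1.08,-1],[-0.055,0.1,-0.01,0,0,1.2,-1],[-0.055,0.1,-0.01,0,0,1.32,-1],[-0.055,0.1,-0.01,0,0,1.44,-1]]'; python3 -m handwheel '[[0,0,0,0,0,0.12,-1],[0,0,0,0,0,0.24,-1],[0,0.01,0,0,0,0.36,-1],[0,0.02,0,0,0,0.48,-1],[-0.01,0.03,0.0,0,0,0.6,-1],[-0.015,0.04,0.0,0,0,0.72,-1],[-0.02,0.05,0.01,0,0,0.84,-1],[-0.025,0.062,0.02,0,0,0.96,-1],[-0.025,0.062,0.03,0,0,1.077,-1],[-0.025,0.062,0.04,0,0,1.077,-1],[-0.025,0.062,0.04,0,0,1.077,-1]]'
python3 - <<'E'
from h import *
np.set_printoptions(precision=4,suppress=True)
s=st(); yaw=-0.0575
T=R.from_rotvec([0,0,yaw])*R.from_matrix([[0,1,0],[1,0,0],[0,0,-1]])
print(go([508.6,186.6,65.6],T))
E
```

```text
time_s: 11.07
tcp_pos: [454.3, 149.5, 159.5]
tool_rot: [0.275, 0.962, 0.0, -0.0]
ft_force: [1.1, -0.1, -0.9]
gripper_width: 0.114
grip_force: 55.0
time_s: 11.98
tcp_pos: [506.3, 188.7, 117.4]
tool_rot: [0.726, 0.688, -0.002, -0.001]
ft_force: [-0.5, -0.7, -1.2]
gripper_width: 0.115
grip_force: 55.0
t 11.98 tcp [506.3 188.7 117.4] rot [[0.053, 0.999, -0.004], [0.999, -0.053, -0.002], [-0.002, -0.004, -1.0]] F [-0.5 -0.7 -1.2] T [ 0.06  0.01 -0.04] w 0.115 g 55.0 q [-0.38  0.57 -0.03  1.86  0.03  0.72 -0.48]
(array([-0.0019,  0.0026,  0.0518]), array([-0.0044,  0.0019,  0.0045]))
```

```bash
python3 -m handwheel '[[-0.002,0.0025,0.03,0,0,0.0045,-1],[-0.002,0.0025,0.052,0,0,0.0045,-1],[-0.002,0.0025,0.052,0,0,0.0045,-1],[-0.002,0.0025,0.052,0,0,0.0045,-1],[-0.002,0.0025,0.052,0,0,0.0045,-1]]'
python3 - <<'E'
from h import *
np.set_printoptions(precision=4,suppress=True)
s=st(); yaw=-0.0575
T=R.from_rotvec([0,0,yaw])*R.from_matrix([[0,1,0],[1,0,0],[0,0,-1]])
print(go([508.6,186.6,65.6],T))
Rt=R.from_quat(s['tool_rot']);tip=np.array(s['tcp_pos'])+Rt.apply([-164.8,0,-4.4]);print('tip',tip)
ims=[]
for n in('scene','side'):
    c=cam(n);p=proj(c,tip);h=proj(c,[498.4,10.1,70]);print(n,'pred tip',p,'pred hole',h,[(q,[np.round(d['position'],1) for d in manip.spot_point(n,q)[:1]]) for q in('rod_tip','bracket_hole','rod_tail')])
    r,k=h.astype(int);ims.append(cv2.resize(c['image'][r-40:r+40,k-50:k+50,::-1],(400,320),interpolation=cv2.INTER_CUBIC))
cv2.imwrite('pics/t5.png',np.hstack(ims))
E
```

```text
time_s: 12.4
tcp_pos: [511.2, 187.0, 68.7]
tool_rot: [0.728, 0.685, 0.001, 0.0]
ft_force: [0.8, 0.1, 0.1]
gripper_width: 0.114
grip_force: 55.0
t 12.4 tcp [511.2 187.   68.7] rot [[0.06, 0.998, 0.002], [0.998, -0.06, 0.001], [0.001, 0.002, -1.0]] F [0.8 0.1 0.1] T [0.12 0.01 0.02] w 0.114 g 55.0 q [-0.37  0.65 -0.03  1.89  0.03  0.6  -0.48]
(array([-0.0006, -0.0026,  0.0031]), array([ 0.0016, -0.0012, -0.0029]))
tip [501.2329  22.5114  72.9474]
scene pred tip [210.5056 312.7551] pred hole [210.2588 317.2357] [('rod_tip', [array([209.3, 310.1])]), ('bracket_hole', [array([209.3, 315.2])]), ('rod_tail', [array([233.5, 250.4])])]
side pred tip [210.1895 330.8463] pred hole [213.6792 331.4925] [('rod_tip', [array([209.3, 330.5])]), ('bracket_hole', [array([214.6, 331.1])]), ('rod_tail', [array([203. , 333.7])])]
```

View pics/t5.png

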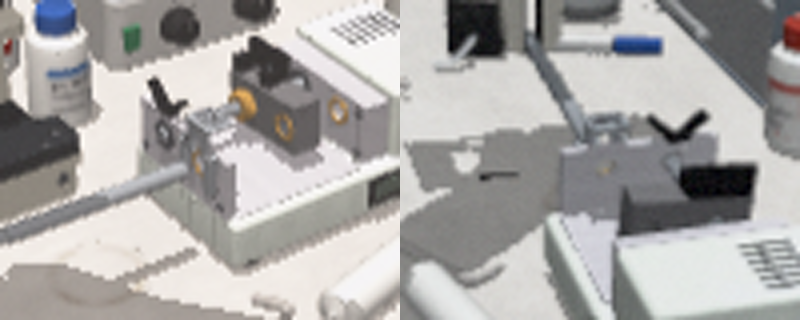

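The left crop (scene) shows the rod tip just short of the bracket's hole ring. The pusher's bush ring is at crop (285, 125) and the bore ring at (338, 107). I'll triangulate both rings against the earlier wrist view for a hint of the bush height.

```bash
python3 - <<'E'
from h import *
import pickle
np.set_printoptions(precision=2,suppress=True)
c4=pickle.load(open('c4.pkl','rb')); c=cam('scene')
hsv=cv2.cvtColor(c['image'],cv2.COLOR_RGB2HSV); m=(hsv[...,0]>8)&(hsv[...,0]<28)&(hsv[...,1]>90)&(hsv[...,2]>60)
h=proj(c,[498.4,10.1,70]).astype(int); r0,k0=h[0]-40,h[1]-50
def cen(u,v,w=7):
    r,k=int(r0+v/4),int(k0+u/4); p=np.argwhere(m[r-w:r+w+1,k-w:k+w+1])+[r-w,k-w]; 
    return len(p),(p.min(0)+p.max(0))/2,p.mean(0)
for n,u,v,rc in(('bush',285,125,(20+259/3,190+156.5/3)),('bore',338,107,(63.06,209.8))):
    k=cen(u,v); print(n,k)
    for e in k[1:]: print(tri([ray(c,e),ray(c4,rc)]))
print('hole',cen(197,160,4))
E
python3 -m handwheel '[[0,-0.0026,0.003,0,0,-0.003,-1],[0,-0.0026,0.003,0,0,-0.003,-1],[0,-0.0026,0.003,0,0,-0.003,-1]]'
```

```text
bush (12, array([201.5, 337.5]), array([201.5 , 337.67]))
(array([494.24, -55.23,  72.71]), [0.3, 0.3])
(array([494.08, -55.39,  72.74]), [0.1, 0.1])
bore (9, array([197.5, 351.5]), array([197.78, 352.11]))
(array([ 492.29, -102.99,   67.33]), [0.1, 0.1])
(array([ 492.09, -104.09,   65.97]), [0.9, 0.9])
hole (1, array([212., 316.]), array([212., 316.]))
time_s: 13.1
tcp_pos: [507.3, 186.8, 64.2]
tool_rot: [0.727, 0.686, -0.0, -0.0]
ft_force: [0.4, -0.3, 0.0]
gripper_width: 0.116
grip_force: 55.0
```

```bash
python3 -m handwheel '[[0,0,0,0,0,0,-1],[0,0,0,0,0,0,-1]]'; python3 -m handwheel '[[-0.004,0,0,0,0,0,-1],[-0.008,0,0,0,0,0,-1],[-0.011,0,0,0,0,0,-1],[-0.0135,0,0,0,0,0,-1],[-0.015,0,0,0,0,0,-1],[-0.015,0,0,0,0,0,-1]]'; python3 -c "
from h import *
st()"
```

```text
time_s: 13.27
tcp_pos: [507.9, 186.8, 64.5]
tool_rot: [0.727, 0.686, -0.0, -0.0]
ft_force: [-0.3, -0.3, -1.2]
gripper_width: 0.115
grip_force: 55.0
time_s: 13.77
tcp_pos: [507.5, 174.0, 65.0]
tool_rot: [0.727, 0.686, 0.002, -0.001]
ft_force: [-0.2, 5.7, -1.4]
gripper_width: 0.114
grip_force: 55.0
t 13.77 tcp [507.5 174.   65. ] rot [[0.057, 0.998, 0.002], [0.998, -0.057, 0.003], [0.004, 0.002, -1.0]] F [-0.2  5.7 -1.4] T [ 1.13 -0.1  -0.01] w 0.114 g 55.0 q [-0.35  0.65 -0.03  1.92  0.03  0.58 -0.46]
```

```bash
python3 -m handwheel '[[-0.002,0,0,0,0,0,-1],[-0.002,0.001,0,0,0,0,-1],[-0.002,0.0007,0.0007,0,0,0,-1],[-0.002,0,0.001,0,0,0,-1],[-0.002,-0.0007,0.0007,0,0,0,-1],[-0.002,-0.001,0,0,0,0,-1],[-0.002,-0.0007,-0.0007,0,0,0,-1],[-0.002,0,-0.001,0,0,0,-1],[-0.002,0.0007,-0.0007,0,0,0,-1],[-0.002,0.001,0,0,0,0,-1]]'; python3 -c "
from h import *
st()"
```

```text
time_s: 14.6
tcp_pos: [508.5, 173.8, 65.2]
tool_rot: [0.727, 0.687, 0.003, -0.001]
ft_force: [-0.1, 7.6, -0.2]
gripper_width: 0.111
grip_force: 55.0
t 14.6 tcp [508.5 173.8  65.2] rot [[0.056, 0.998, 0.002], [0.998, -0.056, 0.006], [0.006, 0.002, -1.0]] F [-0.1  7.6 -0.2] T [ 1.7   0.05 -0.12] w 0.111 g 55.0 q [-0.34  0.65 -0.04  1.91  0.03  0.58 -0.45]
```

```bash
python3 -m handwheel '[[0,0.001,0,0,0,0,-1],[0,0.0007,0.001,0,0,0,-1],[0,0,0.0017,0,0,0,-1],[0,-0.001,0.002,0,0,0,-1],[0,-0.002,0.0017,0,0,0,-1],[0,-0.0027,0.001,0,0,0,-1]]'; python3 -m handwheel '[[0,-0.0003,-0.001,0,0,0,-1],[0,0,-0.002,0,0,0,-1],[0,0.0007,-0.0027,0,0,0,-1],[0,0.0017,-0.003,0,0,0,-1],[0,0.0027,-0.0027,0,0,0,-1],[0,0.0034,-0.002,0,0,0,-1]]'; python3 -c "
from h import *
st()"
```

```text
time_s: 15.1
tcp_pos: [506.2, 174.0, 64.2]
tool_rot: [0.726, 0.687, 0.003, -0.001]
ft_force: [0.7, 7.5, 0.0]
gripper_width: 0.112
grip_force: 55.0
time_s: 15.6
tcp_pos: [509.1, 173.7, 66.1]
tool_rot: [0.727, 0.687, 0.003, -0.001]
ft_force: [-0.2, 7.7, -1.3]
gripper_width: 0.113
grip_force: 55.1
t 15.6 tcp [509.1 173.7  66.1] rot [[0.056, 0.998, 0.002], [0.998, -0.056, 0.005], [0.006, 0.002, -1.0]] F [-0.2  7.7 -1.3] T [ 1.76  0.02 -0.16] w 0.113 g 55.1 q [-0.34  0.65 -0.04  1.91  0.03  0.58 -0.45]
```

```bash
cat > rodfit.py <<'E'
from h import *
np.set_printoptions(precision=4,suppress=True)
s=st();Rt=R.from_quat(s['tool_rot']);tcp=np.array(s['tcp_pos'])
P0=tcp+Rt.apply([0,0,-4.4]); 
ims=[]
for n in('scene','side'):
    c=cam(n); ms=[m for m in manip.silhouettes(n,'rod')]
    tip=P0+Rt.apply([-164.8,0,0])
    pt,pg=proj(c,tip),proj(c,P0)
    best=min(ms,key=lambda m:abs(np.argwhere(m['mask']).mean(0)-(pt+pg)/2).sum())
    rc=np.argwhere(best['mask']).astype(np.float32); vx=cv2.fitLine(rc,cv2.DIST_HUBER,0,.01,.01).ravel()
    d=vx[:2];nrm=np.array([-d[1],d[0]])
    print(n,best['conf'],len(rc),'pred tip',pt,'dist of pred tip/grip to seen axis px',(pt-vx[2:])@nrm,(pg-vx[2:])@nrm,'nrm(r,c)',nrm,'ends',rc[((rc-vx[2:])@d).argmin()],rc[((rc-vx[2:])@d).argmax()])
    for q in('rod_tip','bracket_hole'): print(q,[(np.round(x['position'],1),round(x['conf'],2)) for x in manip.spot_point(n,q)[:1]])
    # sensitivity of normal distance to tip x,z
    print('d/dx,d/dz',(proj(c,tip+[1,0,0])-pt)@nrm,(proj(c,tip+[0,0,1])-pt)@nrm)
    h=proj(c,[498.4,10.1,70]); print('hole pred',h,'dist to seen axis',(h-vx[2:])@nrm)
    r,k=h.astype(int);ims.append(cv2.resize(c['image'][r-25:r+25,k-25:k+25,::-1],(400,400),interpolation=cv2.INTER_CUBIC))
cv2.imwrite('pics/t6.png',np.hstack(ims))
E
python3 rodfit.py
```

```text
t 15.6 tcp [509.1 173.7  66.1] rot [[0.056, 0.998, 0.002], [0.998, -0.056, 0.005], [0.006, 0.002, -1.0]] F [-0.2  7.7 -1.3] T [ 1.76  0.02 -0.16] w 0.113 g 55.1 q [-0.34  0.65 -0.04  1.91  0.03  0.58 -0.45]
scene 0.55 264 pred tip [210.0205 317.1922] dist of pred tip/grip to seen axis px -2.1542890804191805 -0.6357614305869399 nrm(r,c) [0.941  0.3384] ends [211. 317.] [234. 256.]
rod_tip [(array([207. , 317.5]), 0.71)]
bracket_hole [(array([209.6, 318.8]), 0.74)]
d/dx,d/dz -0.24322549693402365 -0.3005343054318783
hole pred [210.2588 317.2357] dist to seen axis -1.9153439184522116
side 0.58 103 pred tip [213.9088 332.1425] dist of pred tip/grip to seen axis px 1.6359590241211843 0.2849941036283499 nrm(r,c) [-0.5004  0.8658] ends [185. 313.] [206. 326.]
rod_tip [(array([215.2, 329.9]), 0.51)]
bracket_hole [(array([213.5, 328.9]), 0.73)]
d/dx,d/dz 0.3607941643392418 0.18847301362511534
hole pred [213.6792 331.4925] dist to seen axis 1.1880204899641802
```

View pics/t6.png

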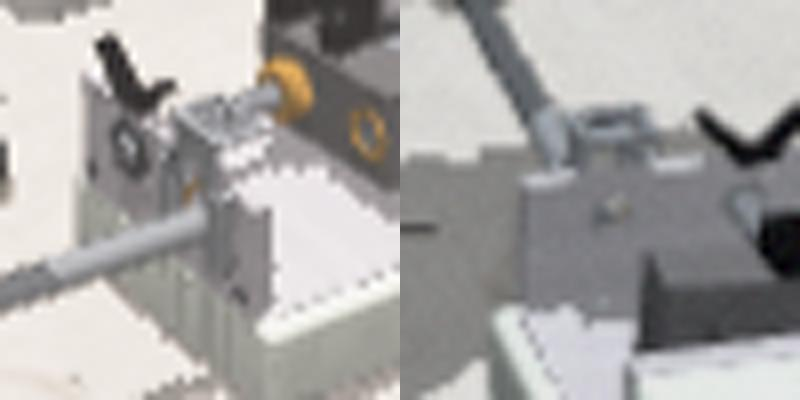

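The scene crop (left) shows the rod's end at (205, 218), below the gold sliver of the hole at (190, 190), so the nose droops by several mm. I'll back off and pitch the nose up about 0.045 rad, then re-measure.

```bash
python3 -m handwheel '[[0.004,-0.0017,0.001,0,0,0,-1],[0.006,-0.0017,0.001,0,-0.02,0,-1],[0.006,-0.0017,0.001,0,-0.045,0,-1],[0.006,-0.0017,0.001,0,-0.045,0,-1],[0.006,-0.0017,0.001,0,-0.045,0,-1]]'; python3 rodfit.py
```

```text
time_s: 16.42
tcp_pos: [506.9, 175.1, 64.3]
tool_rot: [0.727, 0.686, -0.017, 0.016]
ft_force: [0.3, -0.1, -1.4]
gripper_width: 0.11
grip_force: 55.0
t 16.42 tcp [506.9 175.1  64.3] rot [[0.058, 0.998, -0.003], [0.997, -0.058, -0.046], [-0.046, -0.001, -0.999]] F [ 0.3 -0.1 -1.4] T [0.2  0.03 0.04] w 0.11 g 55.0 q [-0.41  0.65  0.01  1.9   0.06  0.61 -0.5 ]
scene 0.73 187 pred tip [208.5306 317.2354] dist of pred tip/grip to seen axis px -1.8007174710352682 -0.48772464151774125 nrm(r,c) [0.9246 0.3811] ends [211. 316.] [235. 256.]
rod_tip [(array([206.4, 316.2]), 0.8)]
bracket_hole [(array([211.7, 318.4]), 0.58)]
d/dx,d/dz -0.25119646171930443 -0.2974828166264428
hole pred [210.2588 317.2357] dist to seen axis -0.20282972269411964
side 0.6 88 pred tip [211.3025 331.0166] dist of pred tip/grip to seen axis px 7.043646530078325 -20.446033787448982 nrm(r,c) [0.9769 0.2136] ends [202. 337.] [207. 326.]
rod_tip [(array([212.6, 330.9]), 0.7)]
bracket_hole [(array([214.8, 328.2]), 0.88)]
d/dx,d/dz 0.024495290081027618 -0.3508225424531768
hole pred [213.6792 331.4925] dist to seen axis 9.467099945323302
```

```bash
python3 -m handwheel '[[-0.002,0,0,0,0,0,-1],[-0.0045,0,0,0,0,0,-1],[-0.005,0,0,0,0,0,-1],[-0.005,0.001,0,0,0,0,-1],[-0.005,0.0007,-0.0007,0,0,0,-1],[-0.005,0,-0.001,0,0,0,-1],[-0.005,-0.0007,-0.0007,0,0,0,-1],[-0.005,-0.001,0,0,0,0,-1],[-0.005,-0.0007,0.0007,0,0,0,-1],[-0.005,0,0.001,0,0,0,-1],[-0.005,0.0007,0.0007,0,0,0,-1],[-0.005,0,0,0,0,0,-1]]'; python3 -c "
from h import *
st()"
```

```text
time_s: 17.82
tcp_pos: [507.7, 173.7, 65.1]
tool_rot: [0.727, 0.687, -0.014, 0.015]
ft_force: [1.2, 4.5, -1.5]
gripper_width: 0.117
grip_force: 55.0
t 17.82 tcp [507.7 173.7  65.1] rot [[0.057, 0.998, -0.0], [0.998, -0.057, -0.041], [-0.041, 0.002, -0.999]] F [ 1.2  4.5 -1.5] T [ 1.37 -0.1   0.04] w 0.117 g 55.0 q [-0.4   0.65  0.01  1.9   0.06  0.61 -0.5 ]
```

```bash
python3 -m handwheel '[[-0.001,0.002,0,0,0,0,-1],[-0.001,0.0017,-0.001,0,0,0,-1],[-0.001,0.001,-0.0017,0,0,0,-1],[-0.001,0,-0.002,0,0,0,-1],[-0.001,-0.001,-0.0017,0,0,0,-1],[-0.001,-0.0017,-0.001,0,0,0,-1],[-0.001,-0.002,0,0,0,0,-1],[-0.001,-0.0017,0.001,0,0,0,-1],[-0.001,-0.001,0.0017,0,0,0,-1],[-0.001,0,0.002,0,0,0,-1],[-0.001,0.001,0.0017,0,0,0,-1],[-0.001,0.0017,0.001,0,0,0,-1]]'; python3 -m handwheel '[[0,0.0005,-0.002,0,0,0,-1],[0,0.0005,-0.003,0,0,0,-1],[0,0,-0.0035,0,0,0,-1],[0,-0.001,-0.004,0,0,0,-1],[0,-0.0017,-0.004,0,0,0,-1],[0,-0.0027,-0.004,0,0,0,-1],[0,-0.0037,-0.0035,0,0,0,-1]]';python3 -c "
from h import *
st()"
```

```text
time_s: 18.82
tcp_pos: [509.0, 173.5, 64.2]
tool_rot: [0.727, 0.687, -0.014, 0.014]
ft_force: [-0.1, 6.6, -1.1]
gripper_width: 0.115
grip_force: 55.1
time_s: 19.4
tcp_pos: [506.0, 173.9, 67.8]
tool_rot: [0.726, 0.687, -0.013, 0.015]
ft_force: [0.3, 5.0, -2.3]
gripper_width: 0.114
grip_force: 55.0
t 19.4 tcp [506.  173.9  67.8] rot [[0.056, 0.998, 0.001], [0.998, -0.056, -0.039], [-0.039, 0.003, -0.999]] F [ 0.3  5.  -2.3] T [ 1.57 -0.24  0.06] w 0.114 g 55.0 q [-0.4   0.65  0.01  1.9   0.06  0.61 -0.5 ]
```

```bash
python3 -m handwheel '[[0.006,0.001,0.001,0,0.01,0,-1],[0.012,0.004,0.0025,0,0.022,0,-1],[0.012,0.004,0.0025,0,0.022,0,-1],[0.012,0.004,0.0025,0,0.022,0,-1],[0.012,0.004,0.0025,0,0.022,0,-1]]'; python3 - <<'E'
from h import *
import pickle
np.set_printoptions(precision=2,suppress=True)
s=st();Rt=R.from_quat(s['tool_rot']);P=np.array(s['tcp_pos'])
out=[]
for n in('scene','side'):
    c=cam(n); pickle.dump(c,open(n+'7.pkl','wb')); h=proj(c,[498.4,10.1,70]); t=proj(c,P+Rt.apply([-164.8,0,-4.4]))
    r,k=np.round(h).astype(int); r0,k0=r-20,k-20; print(n,'crop origin',r0,k0,'hole',h,'tip',t)
    im=cv2.resize(c['image'][r0:r0+40,k0:k0+40,::-1],(400,400),interpolation=cv2.INTER_CUBIC)
    out.append(im)
cv2.imwrite('pics/t7.png',np.hstack(out))
E
```

```text
time_s: 19.82
tcp_pos: [509.5, 180.7, 64.1]
tool_rot: [0.728, 0.686, -0.009, 0.008]
ft_force: [0.3, -0.1, -0.8]
gripper_width: 0.109
grip_force: 55.0
t 19.82 tcp [509.5 180.7  64.1] rot [[0.059, 0.998, -0.002], [0.998, -0.059, -0.024], [-0.024, -0.001, -1.0]] F [ 0.3 -0.1 -0.8] T [0.09 0.03 0.05] w 0.109 g 55.0 q [-0.39  0.66 -0.01  1.89  0.05  0.6  -0.49]
scene crop origin 190 297 hole [210.26 317.24] tip [210.09 315.02]
side crop origin 194 311 hole [213.68 331.49] tip [211.57 331.13]
```

View pics/t7.png

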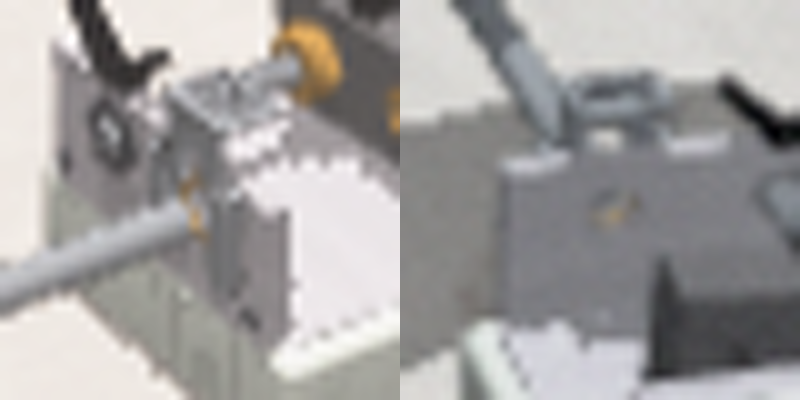

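The scene crop shows gold ring pixels round the rod's end at (195, 208). In the side crop the hole is at (612, 208), almost exactly in line with the rod's axis. So the remaining error is small, and the firm push has probably made the tip stick. I'll measure it sub-pixel from the saved frames, which costs no robot time.

```bash
cat > ana.py <<'E'
from h import *
import pickle
np.set_printoptions(precision=2,suppress=True,linewidth=200)
c=pickle.load(open('scene7.pkl','rb'));d=pickle.load(open('side7.pkl','rb'))
print('scene R-B'); a=c['image'].astype(int); print((a[...,0]-a[...,2])[205:218,311:324]); print('gray');print(a.mean(2).astype(int)[203:218,307:324])
b=d['image'].astype(int);print('side gray');print(b.mean(2).astype(int)[208:221,325:340]);print('R-B');print((b[...,0]-b[...,2])[208:221,325:340])
for p in([498.4,10.1,70],[498.0,3.1,70],[498,3.1,76.65],[498,3.1,63.35],[504.6,3.1,70],[491.4,3.1,70]): print(p,proj(c,p),proj(d,p))
E
python3 ana.py
```

```text
scene R-B
[[ 2 -1  1 -1 -2  2 -2 -1  3  4  4  2  4]
 [ 3 -1 -1 -2 -2  7  0  0  2  5  3  4  3]
 [ 3 -2 -1 -1  2 24  2 -1  1  3  5  5  2]
 [ 4 -1 -1  1 36 32 11  0  0  1  4  3  3]
 [ 1 -1 -1 -1 43  5  2 -1  0 -5  4  3  5]
 [ 0 -1 -3 -5 23 14  1  0 -1 -1  1  3  4]
 [-4 -4 -5 -5 -3 54  3  0  0 -2  2  4  4]
 [-5 -5 -5 -3 -3 62  9 -2 -1 -1  3  3  3]
 [-4 -3 -2 -1 -1 24 28 -1  0  0  4  3  3]
 [-3 -1  0  0  2  4 13  1 -1  0  3  3  4]
 [ 1  3  4  5  3  4  2  0 -1 -1  5  4  4]
 [ 8  9  4  5  2  4  3 -1 -1 -2  5  4  4]
 [ 8  7  9  6  3  6  2  1 -1  0  3  4  5]]
gray
[[109 164  75 112 135 138 123 105 109 109 109 107 138 198 188 234 234]
 [101 120  69 102 130 156  81 100 112 112 108 115 177 236 235 234 224]
 [ 79  95  69  85 129 108  97 109 126 124 108 113 166 226 225 224 158]
 [101  74  76  99 130 109 103 108 134 120 110 112 131 172 158 157 184]
 [122 102 104 135 130 109 122 104 144 113 104 114 129 147 179 181 234]
 [125 123 123 132 130 109 123 110 106 110 107 122 132 151 220 231 232]
 [128 124 123 123 129 104 130 135 115 141 122 139 150 196 158 223 230]
 [128 126 127 129 149 125 163 192 159 153
[... 1778 characters left out ...]
  9  -5  -5  -6  -4  -3]
 [ -6  -4  -5  -4  -2   9  13  35  15  -1  -4  -5  -2  -5  -7]
 [ -5  -6  -5  -6  -4   3  11  11   2  -3  -4  -7  -6  -4  -5]
 [ -6  -3  -5  -7  -7  -7  -2  -4  -6  -4  -5  -6  -5  -5  -6]
 [ -6  -5  -6  -3  -5  -5  -6  -6  -6  -5  -4  -7  -4  -5  -5]
 [ -5  -7  -6  -4  -5  -7  -6  -6  -5  -4  -5  -5  -7  -6  -3]
 [ -6  -5  -5  -4  -3  -4  -5  -4  -5  -4  -5  -5  -5  -4  -3]]
[498.4, 10.1, 70] [210.26 317.24] [213.68 331.49]
[498.0, 3.1, 70] [209.38 319.46] [215.01 332.34]
[498, 3.1, 76.65] [207.25 319.47] [212.6  332.41]
[498, 3.1, 63.35] [211.5  319.44] [217.4  332.27]
[504.6, 3.1, 70] [208.25 317.87] [214.61 334.87]
[491.4, 3.1, 70] [210.52 321.05] [215.41 329.8 ]
```

The hole shows where predicted in both views. The nose sits about 4 mm low in the hand, so the right height fell between the two searches. I'll raise the tip 1.7 mm and try again with a light push.

```bash
python3 -m handwheel '[[-0.003,-0.0005,-0.0017,0,0,0,-1],[-0.006,-0.0005,-0.0017,0,0,0,-1],[-0.008,-0.0005,-0.0017,0,0,0,-1],[-0.0095,-0.0005,-0.0017,0,0,0,-1],[-0.0095,-0.0005,-0.0017,0,0,0,-1]]'; python3 -c "
from h import *
st()"
```

```text
time_s: 20.33
tcp_pos: [508.9, 173.6, 66.5]
tool_rot: [0.727, 0.686, -0.007, 0.007]
ft_force: [0.6, 3.5, -2.0]
gripper_width: 0.111
grip_force: 55.0
t 20.33 tcp [508.9 173.6  66.5] rot [[0.058, 0.998, -0.0], [0.998, -0.058, -0.021], [-0.021, 0.001, -1.0]] F [ 0.6  3.5 -2. ] T [ 0.83 -0.    0.02] w 0.111 g 55.0 q [-0.37  0.65 -0.01  1.9   0.05  0.6  -0.48]
```

Now a spiral with this light push.

```bash
python3 -m handwheel '[[0,0.0008,0,0,0,0,-1],[0,0.0008,0.0008,0,0,0,-1],[0,0,0.0012,0,0,0,-1],[0,-0.0008,0.0008,0,0,0,-1],[0,-0.0012,0,0,0,0,-1],[0,-0.0008,-0.0008,0,0,0,-1],[0,0,-0.0012,0,0,0,-1],[0,0.0008,-0.0012,0,0,0,-1],[0,0.0016,-0.0008,0,0,0,-1],[0,0.002,0,0,0,0,-1]]'; python3 -m handwheel '[[0,-0.0002,0.001,0,0,0,-1],[0,-0.0008,0.002,0,0,0,-1],[0,-0.002,0.0024,0,0,0,-1],[0,-0.003,0.002,0,0,0,-1],[0,-0.004,0.001,0,0,0,-1],[0,-0.0042,0,0,0,0,-1],[0,-0.004,-0.001,0,0,0,-1],[0,-0.003,-0.002,0,0,0,-1],[0,-0.002,-0.0024,0,0,0,-1],[0,-0.001,-0.0022,0,0,0,-1],[0,0,-0.0015,0,0,0,-1]]'; python3 -c "
from h import *
st()"
```

```text
time_s: 21.17
tcp_pos: [510.3, 173.3, 66.3]
tool_rot: [0.727, 0.686, -0.008, 0.007]
ft_force: [-0.0, 5.4, -0.7]
gripper_width: 0.113
grip_force: 55.0
time_s: 22.08
tcp_pos: [510.3, 172.2, 67.7]
tool_rot: [0.728, 0.686, -0.009, 0.008]
ft_force: [-0.3, 0.1, -1.0]
gripper_width: 0.113
grip_force: 55.0
t 22.08 tcp [510.3 172.2  67.7] rot [[0.059, 0.998, -0.002], [0.998, -0.059, -0.023], [-0.023, -0.001, -1.0]] F [-0.3  0.1 -1. ] T [ 0.14  0.06 -0.1 ] w 0.113 g 55.0 q [-0.37  0.65 -0.01  1.9   0.05  0.61 -0.48]
```

The force dropped and the tip advanced, so it's in the hole. I'll feed it in gently.

```bash
python3 -m handwheel '[[-0.002,0,0,0,0,0,-1],[-0.005,0,0,0,0,0,-1],[-0.008,0,0,0,0,0,-1],[-0.011,0,0,0,0,0,-1],[-0.011,0,0,0,0,0,-1]]'; python3 -c "
from h import *
st()"
```

```text
time_s: 22.5
tcp_pos: [509.7, 160.0, 67.9]
tool_rot: [0.728, 0.686, -0.009, 0.008]
ft_force: [0.2, 0.5, -1.7]
gripper_width: 0.115
grip_force: 55.0
t 22.5 tcp [509.7 160.   67.9] rot [[0.06, 0.998, -0.002], [0.998, -0.06, -0.024], [-0.024, -0.0, -1.0]] F [ 0.2  0.5 -1.7] T [ 0.1   0.04 -0.02] w 0.115 g 55.0 q [-0.35  0.64 -0.01  1.91  0.05  0.6  -0.46]
```

```bash
cat > plan.py <<'E'
from h import *
import sys
np.set_printoptions(precision=4,suppress=True)
L=164.8;DEL=0.036;YAW=-0.075
H=np.array([500.5,9.2,70.])
def target(ytip,p,zp=0.,xp=0.,yaw=YAW,yc=96.5):
    "tip at pump y=ytip; rod nose-up pitch p; axis passes zp above/xp aside of the line at pump y=yc"
    Q=R.from_rotvec([0,0,yaw]); e=Q.as_matrix()
    piv=H+e@np.array([xp,yc-100,zp])
    ax=e@np.array([0,-np.cos(p),np.sin(p)])        # nose direction
    grip=piv+ax*((yc-ytip)/np.cos(p)-L)
    tp=p+DEL
    T=Q*R.from_rotvec([-tp,0,0])*R.from_matrix([[0,1,0],[1,0,0],[0,0,-1]])
    return grip-T.apply([0,0,-4.4]),T
if __name__=='__main__':
    s=st()
    # current estimate
    Rt=R.from_quat(s['tool_rot']); x=Rt.apply([1,0,0]); print('tool pitch',np.arcsin(-x[2]),'rod pitch',np.arcsin(-x[2])-DEL,'yaw',np.arctan2(-x[0],x[1]))
    a=[float(v) for v in sys.argv[1:]]
    t,T=target(*a); print('target tcp',t,'shift,rot',*go(t,T))
    d=R.from_rotvec([0,0,YAW]).apply([0,1,0]); g=np.array(s['tcp_pos'])+Rt.apply([0,0,-4.4]); print('tip y est',100+(g-H)@d-L)
E
python3 plan.py 86 -0.013; python3 plan.py 45 0.03; python3 plan.py 40 0.06
```

```text
t 22.5 tcp [509.7 160.   67.9] rot [[0.06, 0.998, -0.002], [0.998, -0.06, -0.024], [-0.024, -0.0, -1.0]] F [ 0.2  0.5 -1.7] T [ 0.1   0.04 -0.02] w 0.115 g 55.0 q [-0.35  0.64 -0.01  1.91  0.05  0.6  -0.46]
tool pitch 0.023866394301626244 rod pitch -0.012133605698373753 yaw -0.0597762086714823
target tcp [511.7908 159.4613  67.607 ] shift,rot [-0.0004  0.0021  0.0003] [-0.0001  0.0009  0.0152]
tip y est 86.39886163588349
t 22.5 tcp [509.7 160.   67.9] rot [[0.06, 0.998, -0.002], [0.998, -0.06, -0.024], [-0.024, -0.0, -1.0]] F [ 0.2  0.5 -1.7] T [ 0.1   0.04 -0.02] w 0.115 g 55.0 q [-0.35  0.64 -0.01  1.91  0.05  0.6  -0.46]
tool pitch 0.023866394301626244 rod pitch -0.012133605698373753 yaw -0.0597762086714823
target tcp [508.7    118.328   62.2118] shift,rot [-0.0415  0.0015  0.0067] [ 0.0002 -0.0421  0.0152]
tip y est 86.39886163588349
t 22.5 tcp [509.7 160.   67.9] rot [[0.06, 0.998, -0.002], [0.998, -0.06, -0.024], [-0.024, -0.0, -1.0]] F [ 0.2  0.5 -1.7] T [ 0.1   0.04 -0.02] w 0.115 g 55.0 q [-0.35  0.64 -0.01  1.91  0.05  0.6  -0.46]
tool pitch 0.023866394301626244 rod pitch -0.012133605698373753 yaw -0.0597762086714823
target tcp [508.2988 112.9891  59.1323] shift,rot [-0.0468  0.0014  0.0099] [ 0.0005 -0.0721  0.0152]
tip y est 86.39886163588349
```

```bash
python3 -m handwheel '[[-0.006,0.001,0.001,0,-0.008,0.005,-1],[-0.012,0.0015,0.0022,0,-0.016,0.01,-1],[-0.018,0.002,0.0035,0,-0.025,0.015,-1],[-0.024,0.002,0.005,0,-0.035,0.015,-1],[-0.03,0.0018,0.006,0,-0.045,0.015,-1],[-0.036,0.0017,0.0075,0,-0.055,0.015,-1],[-0.042,0.0015,0.009,0,-0.065,0.015,-1],[-0.0468,0.0014,0.01,0,-0.072,0.015,-1],[-0.0468,0.0014,0.01,0,-0.072,0.015,-1]]'; python3 plan.py 34 0.064;
```

```text
time_s: 23.25
tcp_pos: [508.3, 112.8, 58.8]
tool_rot: [0.732, 0.68, -0.035, 0.033]
ft_force: [-0.2, -0.6, -2.1]
gripper_width: 0.113
grip_force: 55.0
t 23.25 tcp [508.3 112.8  58.8] rot [[0.074, 0.997, -0.007], [0.993, -0.074, -0.096], [-0.097, 0.0, -0.995]] F [-0.2 -0.6 -2.1] T [ 0.23  0.06 -0.03] w 0.113 g 55.0 q [-0.35  0.65  0.05  1.94  0.1   0.59 -0.47]
tool pitch 0.0968264150995166 rod pitch 0.060826415099516605 yaw -0.07432308087557646
target tcp [507.8449 106.9478  59.0875] shift,rot [-0.0059  0.      0.0003] [ 0.0004 -0.0032  0.0007]
tip y est 39.55266244149436
```

```bash
python3 -m handwheel '[[-0.003,0,0.0001,0,-0.002,0,-1],[-0.006,0,0.0003,0,-0.003,0,-1],[-0.0075,0,0.0003,0,-0.003,0,-1],[-0.009,0,0.0003,0,-0.003,0,-1],[-0.009,0,0.0003,0,-0.003,0,-1]]'; python3 plan.py 30 0.064;
```

```text
time_s: 23.67
tcp_pos: [508.0, 105.5, 59.7]
tool_rot: [0.732, 0.68, -0.035, 0.034]
ft_force: [0.3, 0.6, -2.0]
gripper_width: 0.113
grip_force: 55.0
t 23.67 tcp [508.  105.5  59.7] rot [[0.073, 0.997, -0.006], [0.993, -0.073, -0.097], [-0.097, 0.001, -0.995]] F [ 0.3  0.6 -2. ] T [ 0.46  0.01 -0.02] w 0.113 g 55.0 q [-0.34  0.65  0.05  1.94  0.11  0.59 -0.46]
tool pitch 0.09731382927037187 rod pitch 0.06131382927037187 yaw -0.0733268302506584
target tcp [507.5451 102.959   59.3438] shift,rot [-0.0025 -0.0002  0.0006] [ 0.0014 -0.0027  0.0017]
tip y est 32.215888214574306
```

```bash
python3 -m handwheel '[[-0.002,0,0.0002,0,0,0,-1],[-0.003,0,0.0003,0,0,0,-1],[-0.003,0,0.0003,0,0,0,-1]]'; python3 plan.py 30 0.064;
```

```text
time_s: 23.92
tcp_pos: [507.8, 101.6, 59.7]
tool_rot: [0.732, 0.68, -0.036, 0.034]
ft_force: [-0.5, 0.4, -1.2]
gripper_width: 0.114
grip_force: 55.0
t 23.92 tcp [507.8 101.6  59.7] rot [[0.073, 0.997, -0.006], [0.992, -0.074, -0.098], [-0.098, 0.001, -0.995]] F [-0.5  0.4 -1.2] T [ 0.24 -0.01  0.01] w 0.114 g 55.0 q [-0.33  0.65  0.05  1.95  0.11  0.58 -0.45]
tool pitch 0.0984716209597074 rod pitch 0.06247162095970741 yaw -0.0739148540194995
target tcp [507.5451 102.959   59.3438] shift,rot [ 0.0013 -0.0003  0.0002] [ 0.0012 -0.0015  0.0011]
tip y est 28.339708841149076
```

```bash
python3 -m handwheel '[[-0.002,0,0.0001,0,0,0,-1],[-0.004,0,0.0003,0,0,0,-1],[-0.005,0,0.0003,0,0,0,-1],[-0.005,0,0.0003,0,0,0,-1]]'; python3 plan.py 24 0.064;
```

```text
time_s: 24.25
tcp_pos: [507.3, 96.8, 59.8]
tool_rot: [0.732, 0.68, -0.036, 0.034]
ft_force: [-0.6, 0.9, -1.9]
gripper_width: 0.111
grip_force: 55.0
t 24.25 tcp [507.3  96.8  59.8] rot [[0.073, 0.997, -0.006], [0.992, -0.074, -0.098], [-0.098, 0.001, -0.995]] F [-0.6  0.9 -1.9] T [ 0.31  0.03 -0.02] w 0.111 g 55.0 q [-0.32  0.65  0.05  1.95  0.11  0.58 -0.45]
tool pitch 0.09822839025551508 rod pitch 0.06222839025551508 yaw -0.07389726791973172
target tcp [507.0956  96.9759  59.7283] shift,rot [ 0.0001 -0.0002  0.0001] [ 0.001  -0.0018  0.0011]
tip y est 23.52665695218073
```

```bash
python3 plan.py 22.5 0.03|grep target; python3 plan.py 21 0.0 | grep target
```

```text
target tcp [507.0141  95.8913  62.887 ] shift,rot [-0.0013 -0.0002 -0.0029] [0.001  0.0322 0.0011]
target tcp [506.9171  94.6009  65.6029] shift,rot [-0.0028 -0.0002 -0.0055] [0.001  0.0622 0.0011]
```

```bash
python3 -m handwheel '[[-0.0003,0,-0.001,0,0.01,0.001,-1],[-0.0006,0,-0.002,0,0.02,0.001,-1],[-0.001,0,-0.003,0,0.032,0.001,-1],[-0.001,0,-0.003,0,0.032,0.001,-1]]'; python3 plan.py 21 0.0
```

```text
time_s: 24.58
tcp_pos: [507.2, 95.9, 63.1]
tool_rot: [0.733, 0.679, -0.024, 0.022]
ft_force: [-1.0, -0.0, -1.4]
gripper_width: 0.112
grip_force: 55.0
t 24.58 tcp [507.2  95.9  63.1] rot [[0.076, 0.997, -0.004], [0.995, -0.076, -0.065], [-0.065, 0.001, -0.998]] F [-1.  -0.  -1.4] T [ 0.24  0.05 -0.03] w 0.112 g 55.0 q [-0.28  0.64  0.02  1.96  0.09  0.57 -0.41]
tool pitch 0.06518827086053737 rod pitch 0.029188270860537373 yaw -0.07604411954081114
target tcp [506.9171  94.6009  65.6029] shift,rot [-0.0014 -0.0002 -0.0024] [ 0.0009  0.0292 -0.001 ]
tip y est 22.40192447682574
```

```bash
python3 -m handwheel '[[-0.0003,0,-0.0008,0,0.01,0,-1],[-0.0006,0,-0.0016,0,0.02,0,-1],[-0.001,0,-0.0024,0,0.029,0,-1],[-0.001,0,-0.0024,0,0.029,0,-1]]'; python3 plan.py 21 0.0
```

```text
time_s: 24.92
tcp_pos: [506.7, 96.2, 65.0]
tool_rot: [0.733, 0.68, -0.013, 0.012]
ft_force: [-0.8, 2.2, -5.1]
gripper_width: 0.112
grip_force: 55.0
t 24.92 tcp [506.7  96.2  65. ] rot [[0.074, 0.997, -0.003], [0.997, -0.074, -0.035], [-0.035, -0.0, -0.999]] F [-0.8  2.2 -5.1] T [ 0.71  0.11 -0.04] w 0.112 g 55.0 q [-0.25  0.63 -0.01  1.96  0.07  0.56 -0.38]
tool pitch 0.0353956651350929 rod pitch -0.0006043348649070954 yaw -0.07450712768272028
target tcp [506.9171  94.6009  65.6029] shift,rot [-0.0016  0.0004 -0.0005] [-0.0001 -0.0006  0.0005]
tip y est 22.563387175480102
```

The downward reaction of 5 N shows the nose is inside the bush. I'll lever it back to line.

```bash
python3 -m handwheel '[[0,0,-0.001,0,0.01,0,-1],[0,0,-0.002,0,0.015,0,-1],[0,0,-0.002,0,0.015,0,-1]]'; python3 plan.py 21 0.0
```

```text
time_s: 25.17
tcp_pos: [506.5, 96.4, 67.1]
tool_rot: [0.733, 0.68, -0.008, 0.007]
ft_force: [0.2, 3.6, -6.7]
gripper_width: 0.115
grip_force: 55.0
t 25.17 tcp [506.5  96.4  67.1] rot [[0.074, 0.997, -0.002], [0.997, -0.074, -0.021], [-0.021, -0.0, -1.0]] F [ 0.2  3.6 -6.7] T [ 1.01  0.25 -0.06] w 0.115 g 55.0 q [-0.23  0.62 -0.02  1.96  0.06  0.56 -0.37]
tool pitch 0.02085928156591481 rod pitch -0.015140718434085189 yaw -0.07415301421930978
target tcp [506.9171  94.6009  65.6029] shift,rot [-0.0017  0.0005  0.0016] [-0.0003 -0.0151  0.0008]
tip y est 22.678701744829652
```

```bash
python3 -m handwheel '[[-0.004,0,0.0005,0,0,0,-1],[-0.008,0,0.001,0,-0.005,0,-1],[-0.012,0,0.001,0,-0.01,0,-1],[-0.014,0,0.001,0,-0.015,0,-1],[-0.014,0,0.001,0,-0.015,0,-1]]'; python3 plan.py 0 0.0
```

```text
time_s: 25.58
tcp_pos: [506.0, 87.2, 66.7]
tool_rot: [0.732, 0.682, -0.011, 0.011]
ft_force: [-1.2, 10.3, -6.7]
gripper_width: 0.115
grip_force: 55.0
t 25.58 tcp [506.   87.2  66.7] rot [[0.07, 0.998, -0.001], [0.997, -0.07, -0.03], [-0.03, 0.001, -1.0]] F [-1.2 10.3 -6.7] T [ 2.58  0.32 -0.07] w 0.115 g 55.0 q [-0.22  0.62 -0.01  1.97  0.07  0.56 -0.36]
tool pitch 0.03047071626879193 rod pitch -0.005529283731208066 yaw -0.07056179613740865
target tcp [505.3436  73.6599  65.6029] shift,rot [-0.0135  0.0003  0.0015] [ 0.0015 -0.0055  0.0044]
tip y est 13.537681736720941
```

```bash
python3 -m handwheel '[[-0.003,0.0003,0.0003,0,0,0.004,-1],[-0.006,0.0003,0.0006,0,0,0.004,-1],[-0.009,0.0003,0.0006,0,0,0.004,-1],[-0.011,0.0003,0.0006,0,0,0.004,-1],[-0.011,0.0003,0.0006,0,0,0.004,-1]]'; python3 plan.py 0 0.0
```

```text
time_s: 26.0
tcp_pos: [505.2, 74.5, 66.5]
tool_rot: [0.733, 0.68, -0.012, 0.011]
ft_force: [-2.0, 7.8, -5.8]
gripper_width: 0.114
grip_force: 55.0
t 26.0 tcp [505.2  74.5  66.5] rot [[0.075, 0.997, -0.002], [0.997, -0.076, -0.032], [-0.032, 0.001, -0.999]] F [-2.   7.8 -5.8] T [ 2.02  0.27 -0.01] w 0.114 g 55.0 q [-0.2   0.62 -0.01  1.98  0.07  0.55 -0.35]
tool pitch 0.03246781706974355 rod pitch -0.00353218293025645 yaw -0.07560215555766242
target tcp [505.3436  73.6599  65.6029] shift,rot [-0.0008  0.0002  0.0009] [ 0.0007 -0.0035 -0.0006]
tip y est 0.799295776514839
```

```bash
python3 -m handwheel '[[-0.003,0,0,0,0,0,-1],[-0.006,0,0,0,0,0,-1],[-0.009,0,0,0,0,0,-1],[-0.012,0,0,0,0,0,-1],[-0.013,0,0,0,0,0,-1]]'; python3 plan.py -12 0.0
```

```text
time_s: 26.42
tcp_pos: [504.2, 63.4, 66.7]
tool_rot: [0.733, 0.68, -0.011, 0.011]
ft_force: [-1.7, 10.5, -8.6]
gripper_width: 0.11
grip_force: 55.0
t 26.42 tcp [504.2  63.4  66.7] rot [[0.074, 0.997, -0.002], [0.997, -0.074, -0.03], [-0.03, 0.001, -1.0]] F [-1.7 10.5 -8.6] T [2.88 0.27 0.  ] w 0.11 g 55.0 q [-0.18  0.62 -0.02  1.98  0.07  0.55 -0.33]
tool pitch 0.030200023423422862 rod pitch -0.005799976576577135 yaw -0.07423029012880633
target tcp [504.4444  61.6936  65.6029] shift,rot [-0.0016  0.0004  0.0011] [ 0.0006 -0.0058  0.0008]
tip y est -10.350800651900755
```

```bash
python3 -m handwheel '[[-0.002,0,0.0002,0,0,0,-1],[-0.004,0,0.0004,0,0,0,-1],[-0.006,0,0.0005,0,0,0,-1],[-0.006,0,0.0005,0,0,0,-1]]'; python3 plan.py -18 0.0
```

```text
time_s: 26.75
tcp_pos: [503.6, 55.8, 66.5]
tool_rot: [0.733, 0.68, -0.012, 0.011]
ft_force: [-0.8, 8.9, -6.3]
gripper_width: 0.114
grip_force: 55.0
t 26.75 tcp [503.6  55.8  66.5] rot [[0.075, 0.997, -0.002], [0.997, -0.075, -0.032], [-0.032, 0.0, -0.999]] F [-0.8  8.9 -6.3] T [2.22 0.27 0.02] w 0.114 g 55.0 q [-0.16  0.62 -0.02  1.99  0.08  0.55 -0.32]
tool pitch 0.03233247119750061 rod pitch -0.0036675288024993896 yaw -0.07520347629904525
target tcp [503.9948  55.7105  65.6029] shift,rot [-0.      0.0004  0.0009] [ 0.0003 -0.0037 -0.0002]
tip y est -17.953754011351293
```

```bash
python3 -m handwheel '[[-0.003,0,0.0002,0,0,0,-1],[-0.006,0,0.0004,0,0,0,-1],[-0.009,0,0.0006,0,0,0,-1],[-0.011,0,0.0006,0,0,0,-1],[-0.011,0,0.0006,0,0,0,-1]]'; python3 plan.py -32 0.0
```

```text
time_s: 27.17
tcp_pos: [502.7, 43.9, 66.4]
tool_rot: [0.733, 0.68, -0.012, 0.011]
ft_force: [-1.1, 6.9, -6.2]
gripper_width: 0.113
grip_force: 55.0
t 27.17 tcp [502.7  43.9  66.4] rot [[0.076, 0.997, -0.002], [0.997, -0.076, -0.033], [-0.033, 0.0, -0.999]] F [-1.1  6.9 -6.2] T [1.84 0.34 0.04] w 0.113 g 55.0 q [-0.14  0.61 -0.02  1.99  0.08  0.54 -0.3 ]
tool pitch 0.03342171432599367 rod pitch -0.0025782856740063295 yaw -0.07587149285649994
target tcp [502.9458  41.7499  65.6029] shift,rot [-0.0021  0.0004  0.0009] [ 0.0002 -0.0026 -0.0009]
tip y est -29.907321769469092
```

```bash
python3 -m handwheel '[[-0.002,0,0.0002,0,0,0,-1],[-0.004,0,0.0004,0,0,0,-1],[-0.006,0,0.0004,0,0,0,-1],[-0.007,0,0.0004,0,0,0,-1],[-0.007,0,0.0004,0,0,0,-1]]'; python3 plan.py -32 0.0
```

```text
time_s: 27.58
tcp_pos: [502.6, 41.7, 66.4]
tool_rot: [0.732, 0.681, -0.01, 0.01]
ft_force: [-1.0, 14.5, -5.0]
gripper_width: 0.114
grip_force: 55.0
t 27.58 tcp [502.6  41.7  66.4] rot [[0.073, 0.997, -0.001], [0.997, -0.073, -0.028], [-0.028, 0.001, -1.0]] F [-1.  14.5 -5. ] T [ 3.56  0.31 -0.05] w 0.114 g 55.0 q [-0.13  0.61 -0.02  2.    0.08  0.54 -0.29]
tool pitch 0.02757588171607226 rod pitch -0.008424118283927737 yaw -0.07281172057379993
target tcp [502.9458  41.7499  65.6029] shift,rot [0.0001 0.0003 0.0008] [ 0.0013 -0.0084  0.0022]
tip y est -32.08045883230619
```

```bash
python3 -m handwheel '[[-0.0015,0,0,0,0,0,-1],[-0.003,0,0,0,0,0,-1],[-0.003,0,0,0,0,0,-1]]'; python3 plan.py -32 0.0 | grep -v target; python3 -m handwheel '[[0.004,0,0.0005,0,0,0,-1],[0.0065,0,0.001,0,0,0,-1],[0.0065,0,0.001,0,0,0,-1]]'
```

```text
time_s: 27.83
tcp_pos: [502.6, 41.6, 66.4]
tool_rot: [0.732, 0.682, -0.008, 0.009]
ft_force: [-2.2, 18.5, -6.3]
gripper_width: 0.113
grip_force: 55.0
t 27.83 tcp [502.6  41.6  66.4] rot [[0.071, 0.998, 0.0], [0.997, -0.071, -0.024], [-0.024, 0.002, -1.0]] F [-2.2 18.5 -6.3] T [ 4.55  0.29 -0.07] w 0.113 g 55.0 q [-0.12  0.61 -0.03  2.    0.08  0.54 -0.28]
tool pitch 0.024083972346183792 rod pitch -0.011916027653816205 yaw -0.07074577888220616
tip y est -32.18634111835556
time_s: 28.08
tcp_pos: [503.0, 41.8, 65.8]
tool_rot: [0.733, 0.68, -0.011, 0.011]
ft_force: [-2.7, 8.1, -0.9]
gripper_width: 0.11
grip_force: 55.0
```

The rod is home: the tip estimate is -32 mm and it stays there under 18 N. I'll release it, lift clear, close the fingers and go over the keeper's tab.

```bash
python3 -m handwheel '[[0,0,0,0,0,0,-0.3],[0,0,0,0,0,0,-0.3],[0,0,0,0,0,0,-0.3],[0,0,0,0,0,0,-0.3],[0,0,0,0,0,0,-0.3],[0,0,-0.01,0,0,0,-0.3],[0,0,-0.04,0,0,0,-0.3],[0,0,-0.075,0,0.035,0,-0.3],[0,0,-0.075,0,0.035,0,-1],[0,0,-0.075,0,0.035,0,-1],[0,0,-0.075,0,0.035,0,-1]]' 20; python3 - <<'E'
from h import *
np.set_printoptions(precision=4,suppress=True)
st()
T=R.from_rotvec([0,0,-.075])*R.from_matrix([[0,1,0],[1,0,0],[0,0,-1]])
c=cam('side');print([(np.round(x['position'],1),x['conf']) for x in manip.spot_point('side','rod_tail')[:1]])
for n in('scene','side','wrist'):
    c=cam(n);print(n,proj(c,[499,4.5,103]),[(np.round(x['position'],1),round(x['conf'],2),onz(c,x['position'],103)) for x in manip.spot_point(n,'keeper_tab')[:1]])
print(go([499,4.5,125],T))
E
```

```text
time_s: 29.0
tcp_pos: [502.9, 39.8, 140.4]
tool_rot: [0.734, 0.679, -0.0, 0.001]
ft_force: [-0.5, 0.4, -1.0]
gripper_width: 0.183
grip_force: 0.0
t 29.0 tcp [502.9  39.8 140.4] rot [[0.079, 0.997, 0.001], [0.997, -0.079, -0.002], [-0.002, 0.001, -1.0]] F [-0.5  0.4 -1. ] T [ 0.01 -0.01  0.  ] w 0.183 g 0.0 q [-0.09  0.49 -0.05  1.93  0.04  0.71 -0.24]
[(array([201.8, 327.7]), 0.61)]
scene [198.6923 318.8518] [(array([201.2, 317.4]), 0.62, array([492.1447,  14.6187, 103.    ]))]
side [202.6123 332.8688] [(array([203.6, 334.5]), 0.39, array([500.8807,  -1.5831, 103.    ]))]
wrist [265.5031 316.4509] []
(array([-0.0359, -0.001 ,  0.0146]), array([-0.0002,  0.0022, -0.0031]))
```

```bash
python3 - <<'E'
from h import *
import pickle
from plan import H
np.set_printoptions(precision=1,suppress=True)
c=pickle.load(open('c4.pkl','rb')); c3=pickle.load(open('c3.pkl','rb'))
e=R.from_rotvec([0,0,-.075]).as_matrix()
W=lambda x,y,z:H*[1,1,0]+e@np.array([x+22,y-100,0])+[0,0,z]
c0=dict(origin=[649.4,79,383.2],rotation=[-.143,.001,0,.99],mtx=c['mtx'],fish=True)
for y in(94,98,103,107): print(y,proj(c,W(-22,y,103)),proj(c3,W(-22,y,103)),proj(c0,W(-22,y,103)))
print('obs c4 (174,282) c3 (99,311) c0 (186,173)')
print(tri([ray(c,(174,282)),ray(c3,(99,311)),ray(c0,(186.2,173.2))]))
p,_=tri([ray(c,(174,282)),ray(c3,(99,311)),ray(c0,(186.2,173.2))]);print('pump',e.T@(p-H)+[-22,100,0])
print('bracket top corner x=-22-?', [proj(c,W(x,y,84)) for x,y in((-60,100),(-60,93),(-40,100))])
E
```

```text
94 [175.2 279.1] [ 97.7 307.2] [188.  170.6]
98 [179.7 282.4] [102.7 310.8] [184.2 170.4]
103 [185.2 286.6] [109.1 315.3] [179.4 170.2]
107 [189.7 289.9] [114.2 318.8] [175.6 170. ]
obs c4 (174,282) c3 (99,311) c0 (186,173)
(array([499.3,   4.4,  96.4]), [0.2, 1.1, 1.2])
pump [-22.8  95.1  26.4]
bracket top corner x=-22-? [array([147.8, 327.4]), array([140.2, 322.1]), array([162.6, 305.7])]
```

```bash
python3 -m handwheel '[[-0.018,-0.0005,0.0,0,0.002,-0.003,-1],[-0.0352,-0.0005,0.005,0,0.002,-0.003,-1],[-0.0352,-0.0005,0.02,0,0.002,-0.003,-1],[-0.0352,-0.0005,0.03,0,0.002,-0.003,-1],[-0.0352,-0.0005,0.03,0,0.002,-0.003,-1]]'; python3 -m handwheel '[[0,0,0.003,0,0,0,-1],[0,0,0.006,0,0,0,-1],[0,0,0.009,0,0,0,-1],[0,0,0.012,0,0,0,-1]]'; python3 -c "
from h import *
st()"
```

```text
time_s: 29.82
tcp_pos: [498.4, 4.6, 108.4]
tool_rot: [0.733, 0.68, -0.001, -0.001]
ft_force: [0.4, -0.6, -0.7]
gripper_width: 0.006
grip_force: 0.0
time_s: 30.15
tcp_pos: [500.4, 5.3, 98.7]
tool_rot: [0.733, 0.68, 0.001, 0.001]
ft_force: [-1.0, 0.5, 3.6]
gripper_width: 0.004
grip_force: 1.7
t 30.15 tcp [500.4   5.3  98.7] rot [[0.075, 0.997, 0.002], [0.997, -0.075, 0.0], [0.0, 0.002, -1.0]] F [-1.   0.5  3.6] T [ 0.04  0.17 -0.08] w 0.004 g 1.7 q [-0.02  0.55 -0.05  1.99  0.05  0.6  -0.18]
```

The keeper is moving down at 3.6 N. I'll keep pressing.

```bash
python3 -m handwheel '[[0,0,0.003,0,0,0,-1],[0,0,0.006,0,0,0,-1],[0,0,0.009,0,0,0,-1],[0,0,0.011,0,0,0,-1],[0,0,0.011,0,0,0,-1]]'; python3 -m handwheel '[[0,0,0.001,0,0,0,-1],[0,0,0.003,0,0,0,-1],[0,0,0.003,0,0,0,-1]]'
```

```text
time_s: 30.57
tcp_pos: [500.5, 5.3, 89.1]
tool_rot: [0.733, 0.68, 0.001, 0.001]
ft_force: [-3.4, -0.4, 18.2]
gripper_width: 0.003
grip_force: 8.9
time_s: 30.82
tcp_pos: [500.6, 5.2, 88.9]
tool_rot: [0.733, 0.68, 0.001, 0.001]
ft_force: [-9.3, 0.2, 37.7]
gripper_width: 0.004
grip_force: 19.1
```

The tab stopped hard at z = 89, which is exactly 14 mm down, so the rod is locked. I'll retreat and check.

```bash
python3 -m handwheel '[[0,0,-0.004,0,0,0,-1],[0,0,-0.012,0,0,0,-1],[0,0,-0.04,0,0,0,-1],[0,0,-0.08,0,0,0,-1],[0.04,0,-0.11,0,0,0,-1],[0.07,0,-0.12,0,0,0,-1],[0.07,0,-0.12,0,0,0,-1],[0.07,0,-0.12,0,0,0,-1]]'; python3 - <<'E'
from h import *
from plan import H
np.set_printoptions(precision=1,suppress=True)
s=st(); e=R.from_rotvec([0,0,-.075]).as_matrix(); tail=H+e@np.array([0,46,0]); tab=np.array([499.3,4.4,89])
for n in('scene','side','wrist'):
    c=cam(n)
    for q,p in(('rod_tail',tail),('keeper_tab',tab)): print(n,q,'pred',proj(c,p),[(np.round(x['position'],1),round(x['conf'],2)) for x in manip.spot_point(n,q)[:1]])
E
```

```text
time_s: 31.48
tcp_pos: [505.3, 77.6, 204.8]
tool_rot: [0.731, 0.682, 0.001, 0.0]
ft_force: [0.1, -0.4, -0.9]
gripper_width: 0.009
grip_force: 0.0
t 31.48 tcp [505.3  77.6 204.8] rot [[0.07, 0.998, 0.003], [0.998, -0.07, 0.001], [0.001, 0.003, -1.0]] F [ 0.1 -0.4 -0.9] T [-0.  0.  0.] w 0.009 g 0.0 q [-0.1  0.4 -0.1  1.8  0.   0.9 -0.3]
scene rod_tail pred [215.5 301.9] [(array([215.3, 302.7]), 0.65)]
scene keeper_tab pred [203.2 318.8] [(array([206.5, 321. ]), 0.59)]
side rod_tail pred [205.4 327.4] []
side keeper_tab pred [207.8 332.9] []
wrist rod_tail pred [202.6 318.2] [(array([203.1, 319.1]), 0.74)]
wrist keeper_tab pred [256.  317.5] []
```

The wrist and scene cameras both see the rod tail where it should be when home.

```bash
python3 -c "
from workcell import manip
print(manip.finish_job())"
```

```text
the job is handed in; nothing more can be done
None
```

The guide rod is fully home through the end bracket, the realigned pusher and the motor-end bore. The keeper is pressed down its full 14 mm into the groove, and the job was handed in at about 32 s.

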